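# Ink bottles into their desk stands

### The job

Put the four white ink bottles away, each in the wooden stand whose well has its shape and size, upright and flat on the well's floor. The square one is caught under the lips at the low end of the feed chute: nudge it back up the sloping floor until it is clear of the lips, then lift it out. Keep the bottles upright, set them down without dropping them, and leave the brown medicine bottle where it stands.

Things in the scene. Friction and masses are not known exactly. Their poses are not given: they have to be found in the camera images.
- ink_square: Square ink bottle: white body 46 x 46 x 34 mm, flat shoulders, black cap 26 mm across from there to 68 mm; 110 g. Starts at the stop of the chute, square to it, leaning with its floor, shoulders under the lips, cap up between them: it lifts out only after moving 21 mm or more up along the floor; friction holds it there. Origin: centre of the underside, x, y square to sides, z to cap.
- ink_oblong: Ink bottle, oblong: white body 64 mm (x) by 38 mm (y), 36 mm high, black round cap of 26 mm diameter from there to 62 mm; 120 g. Stands on the desk. The cap is gripped from above. Origin: centre of the underside; z along the bottle to the cap.
- ink_round: Ink bottle, wide and round: white body of 60 mm diameter, 34 mm high, black cap of 46 mm diameter from there to 60 mm; 130 g. Stands on the desk. The cap is gripped from above. Origin: centre of the underside; z along the bottle to the cap.
- ink_slim: Ink bottle, slim and round: white body of 34 mm diameter, 62 mm high, black cap of 24 mm diameter from there to 88 mm; 70 g. Stands on the desk. The cap is gripped from above. Origin: centre of the underside; z along the bottle to the cap.
- stand_square: Stand with a square well, 62 x 62 mm inside (78 mm outside), for the square bottle. x and y are square to its sides. Fixed to the desk; wooden, rim 18 mm high and 8 mm thick, grey felt-covered hard well floor 6 mm above the desk. Origin: centre of the underside, on the desk; z up.
- stand_oblong: Stand with an oblong well, 80 mm (x) by 54 mm (y) inside (96 x 70 mm outside), for the oblong bottle. Fixed to the desk; wooden, rim 18 mm high and 8 mm thick, grey felt-covered hard well floor 6 mm above the desk. Origin: centre of the underside, on the desk; z up.
- stand_round: Stand with a large round well, 76 mm inside (92 mm outside), for the wide round bottle. Fixed to the desk; wooden, rim 18 mm high and 8 mm thick, grey felt-covered hard well floor 6 mm above the desk. Origin: centre of the underside, on the desk; z up.
- stand_slim: Stand with a small round well, 50 mm inside (66 mm outside), for the slim bottle. Fixed to the desk; wooden, rim 18 mm high and 8 mm thick, grey felt-covered hard well floor 6 mm above the desk. Origin: centre of the underside, on the desk; z up.
- chute: Waxed plywood chute, fixed: channel 52 mm wide, floor rising 8 deg to its +x. Frame level, origin on the desk; the floor is 20 mm above it there and runs 70 mm down and 90 mm up the slope. Walls 22 mm above the floor. Low end: a stop post each side, and 41-45 mm above the floor a lip each side, 9 mm inward, 18 mm long up the slope; a 34 mm gap stays open between posts and lips.
- medicine: Medicine bottle of brown glass with a yellow cap, 38 mm across and 70 mm high, standing on the desk: not an ink bottle, stays where it is. Origin: centre of the underside.
There are look-alikes about, which are no part of the job. Leave any purple look-alike of the ink_round alone. Several things look just like the chute: the one meant starts farthest to the robot's right.

How it is judged:
By the outcome, as a careful person would: the job done as asked, in the order asked, and still so for the second after the job is handed in, with the robot touching nothing.
It also fails if it takes over 96 s, if anything falls off the work surface, if the arm or the gripper's body presses on something with over 40 N, if the wrist force passes 120 N, or if a joint passes its speed limit or range.

### The arm

A 7-joint arm with a two-finger parallel gripper is mounted at the origin on the work surface. World frame = base frame: x ahead of the robot, y to its left, z up, the work surface at z = 0. Lengths are in m, angles in rad, forces in N, time in s.
With the tool pointing down it reaches from about 0.425 to 0.925 m from the base axis. Payload 6.8 kg.
Tool frame: the origin (TCP) lies between the finger pads; the fingertips stand r.tip_reach ahead of it and the grasp point (between the pads) lies 11 mm behind it (r.tip_reach is the distance from the TCP to the fingertips, in m); z points along the fingers, y is the direction in which the jaws open and shut (so a half turn about z gives the same grasp; the last joint's range is limited). The gripper opens to 85 mm and grips with 20 to 120 N. Pads are 22 mm wide; open, the fingers measure 114 mm over their backs; the gripper's body (76 mm by 85 mm) begins 54 mm behind the grasp point. The pads swing forward as they close: fully open they stand 13 mm farther back than shut.
Start: joints at [1.044, 0.477, 0.022, 1.555, -0.011, 1.109, -0.083], TCP at [0.275, -0.617, 0.239] pointing down, gripper open.
Joint ranges: [-2.96, 2.96], [-0.34, 2.1], [-1.41, 1.46], [0.24, 2.44], [-1.37, 4.51], [0.17, 1.92], [-2.96, 2.96]. Speed limits (rad/s): [2.39, 2.39, 3.14, 3.14, 3.14, 3.14, 3.14].

### API

Orientations are given as a rotation vector (axis times angle).
In Python, from bench import r, eyes, spotter gives the robot as it stands.
- The arm moves only by the tool carry_out, never from a script. Its argument "series" is text: rows parted by semicolons, each of 5 numbers parted by spaces: the shift along the tool's x, y, z in cm, then the turn about the tool's z in rad, then the opening, from 0 (shut) to 1 (fully open). In form: x y z yaw gripper; .... A call has 1 to 8 rows; each row shifts and turns the commanded pose from where the row before left it, along the tool's axes as they then stand; what a row does not reach is not made up. A row lasts 1/8 s, in which the tool goes at most 62.5 mm and 10.7 degrees, less where a joint would pass 70% of its speed; a pose out of reach is approached as far as the arm can. A call with a gripper value outside its range is refused whole. The fingers move at their own pace and stop on an object; "grip_force" is the grip in N (left out, the last holds). Time passes only in rows, so rows that do not move let the fingers close. It gives the time, the measured TCP pose, the force and the opening at its end, in the units of the state.
- r.get_obs(): the state, without advancing time (a new reading comes with each control period).
- eyes.grab_frame(name): name is "side" or "top"; returns a dict with "color" (384x512x3 uint8, blue, green, red), "intrinsics" (3x3 intrinsics, pixels), "R" (3x3) and "t" (3): a world point X has camera coordinates R X + t. Camera axes: x right, y down, z forward; pixel columns grow to the right and rows downward; lengths in m; the calibration is good to about 2 mm. A picture is of the moment at which its call begins. There is no depth.
- r.hand_in(): hands the job in, once; it reports no verdict.
Trained networks look in a picture, given as the dict that the camera call returned (one of the last four; its "shot" number tells which), for a name from the list of things; names that differ only in an ending like _2 or _b are one class to them, and where a whole thing is asked for, a point or a joint stands for the part that bears it (a point fixed in the world has none). Each returns a list of dicts, best first, with "confidence" (0 to 1); they miss things now and then, are a little off and sometimes report something else, mostly with a low value. They report only what shows in the picture. A call takes as long as a camera call. They do not tell look-alikes from the thing itself.
- spotter.search_frame(picture, query): "uv" ([column, row] in pixels, amid what is visible of it).
- spotter.trace(picture, query): "pixels" (384x512 bool, what is visible of it) and "uv" ([column, row] in pixels, amid what is visible of it).
- spotter.mark_of(picture, query): "uv" ([column, row] in pixels: a listed point, or the origin of a listed thing).
The state is a dict: "clock": time; "joints": joint angles; "qvel": joint speeds; "tau": joint torques, N m; "tcp_pos": TCP position; "orientation": TCP orientation; "contact_force": force on the tool from outside, world axes, zero at the start; "moment": the same for the moment, N m; "grip_width": finger opening in m.
Only numpy, scipy, OpenCV 4.12 (cv2) and the standard library are available. Lean on these libraries where they do the work, as an engineer would, in place of code of your own. Each camera call takes 0.05 s, during which the arm holds its last target.

## Working session

There is one attempt and no reset: what is moved stays moved. The work goes in short steps, Python scripts to look and compute and a tool call to move; the robot and the scene stay as the last step left them, time stands still between calls to the robot, and variables do not carry over. Pictures are saved under pics/ and viewed, and the job is handed in when it is done.

Besides the shell and the picture viewer there is one more tool, called after ">>>" as a command line: name --argument value ..., lists and objects as JSON in quotes. carry_out: Moves the arm, as the interface text tells. Its arguments: {"type":"object","properties":{"series":{"type":"string"},"grip_force":{"type":"number"}},"required":["series"]}

```bash
ls; mkdir -p pics
python3 - <<'E'
from bench import r, eyes, spotter
import cv2,numpy as np
o=r.get_obs(); print(o, r.tip_reach)
for n in ("side","top"):
    p=eyes.grab_frame(n); cv2.imwrite(f"pics/a_{n}.png",p["color"]); print(n,p["intrinsics"].tolist(),p["R"].tolist(),p["t"].tolist(),p["shot"])
E
```

```text
pics
{'clock': 0.0, 'joints': array([ 1.04390668,  0.47779281,  0.02231627,  1.55646954, -0.01151031,
        1.10929961, -0.083086  ]), 'qvel': array([ 1.18243979e-03, -8.91652667e-04,  3.53889605e-04,  7.54558249e-04,
       -3.67008657e-04, -6.84411591e-04,  5.45686800e-05]), 'tau': array([-6.31548355e-04, -5.96464777e+01,  1.60806678e+00, -2.81203222e+01,
        1.25109981e-02,  9.23611165e-03, -1.15028107e-05]), 'tcp_pos': array([ 0.27425528, -0.61612915,  0.2383225 ]), 'orientation': array([-3.07121882e+00, -6.52747186e-01,  7.79605112e-04]), 'contact_force': array([-0.39366458, -0.29165668, -0.17998764]), 'moment': array([ 0.00458853,  0.00645229, -0.00872237]), 'grip_width': 0.08515168587805082} 0.008
side [[354.9120723226931, 0.0, 258.2418314101432], [0.0, 354.9120723226931, 190.59940386268207], [0.0, 0.0, 1.0]] [[-0.8237529517590498, -0.5669488703769997, 0.00022988365797901094], [-0.29935294765913295, 0.43460287194441577, -0.8494163622308284], [0.481475738948538, -0.699778052010714, -0.5277232141265434]] [0.5218062899085282, 0.17538508640687545, 0.802177212414281] 1
top [[383.3559153849556, 0.0, 255.89385891075233], [0.0, 383.3559153849556, 190.85657415699458], [0.0, 0.0, 1.0]] [[0.012383558285736413, -0.9994529131229879, 0.030667930059869536], [-0.9852960197299573, -0.017423484300199698, -0.1699652190865663], [0.17040657554357333, -0.028112215224239744, -0.9849727419409628]] [0.09068319463851053, 0.5846365175953538, 1.1162230093160608] 2
```

View pics/a_side.png

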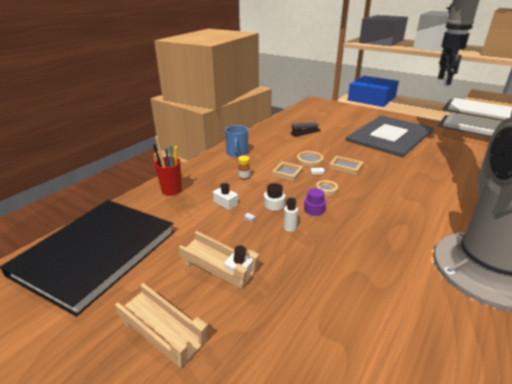

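View pics/a_top.png

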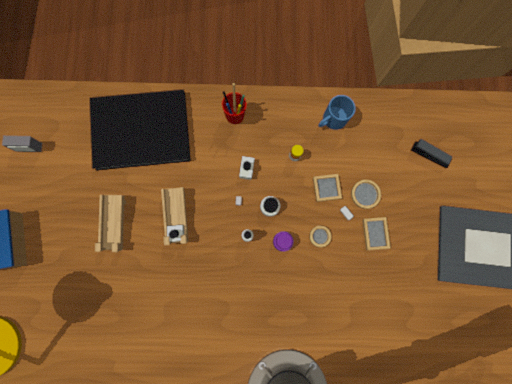

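```bash
cat > h.py <<'E'
from bench import r, eyes, spotter
import cv2,numpy as np
from scipy.spatial.transform import Rotation as Ro
def ray(p,uv,z):
    K,R,t=p["intrinsics"],p["R"],p["t"]; K=np.array(K);R=np.array(R);t=np.array(t)
    d=R.T@np.linalg.solve(K,[uv[0],uv[1],1]); c=-R.T@t
    return c+d*(z-c[2])/d[2]
def proj(p,X):
    x=np.array(p["R"])@X+np.array(p["t"]); x=np.array(p["intrinsics"])@x; return x[:2]/x[2]
E
python3 - <<'E'
from h import *
names="ink_square ink_oblong ink_round ink_slim stand_square stand_oblong stand_round stand_slim chute medicine".split()
ph=dict(ink_square=.035)
for n in ("top","side"):
    p=eyes.grab_frame(n)
    for q in names:
        for d in spotter.mark_of(p,q):
            if d["confidence"]>.2: print(n,q,np.round(d["uv"],1),round(d["confidence"],2),np.round(ray(p,d["uv"],0),3))
print(r.get_obs()["clock"])
E
```

```text
top ink_square [177.5 231.8] 0.63 [0.459 0.339 0.   ]
top ink_oblong [246.1 167.4] 0.78 [0.667 0.13  0.   ]
top ink_round [267.1 208.2] 0.62 [0.537 0.062 0.   ]
top ink_round [283.3 240.9] 0.56 [0.435 0.011 0.   ]
top ink_slim [246.5 236. ] 0.68 [0.449 0.125 0.   ]
top stand_square [326.8 187. ] 0.89 [ 0.608 -0.128  0.   ]
top stand_oblong [374.6 234.6] 0.82 [ 0.459 -0.276  0.   ]
top stand_round [365.6 195.1] 0.66 [ 0.584 -0.252  0.   ]
top stand_slim [319.6 234.3] 0.88 [ 0.457 -0.103  0.   ]
top chute [112.1 224.4] 0.92 [0.479 0.54  0.   ]
top chute [177.5 217.4] 0.91 [0.504 0.341 0.   ]
top medicine [294.7 156.3] 0.69 [ 0.707 -0.026  0.   ]
side ink_square [236.1 270.4] 0.92 [0.467 0.33  0.   ]
side ink_oblong [225.8 205.1] 0.71 [0.65 0.14 0.  ]
side ink_round [311.5 210.7] 0.82 [0.435 0.025 0.   ]
side ink_round [274.7 202.8] 0.78 [0.541 0.05  0.   ]
side ink_slim [289.8 225.8] 0.84 [0.45 0.12 0.  ]
side ink_slim [272.6 203.5] 0.22 [0.544 0.057 0.   ]
side stand_oblong [345.8 168.9] 0.88 [ 0.453 -0.261  0.   ]
side stand_round [310.7 162.2] 0.54 [ 0.574 -0.238  0.   ]
side stand_slim [327.1 190.1] 0.48 [ 0.446 -0.1    0.   ]
side chute [167.8 332.2] 0.96 [0.474 0.529 0.   ]
side chute [222.8 267. ] 0.68 [0.498 0.338 0.   ]
side medicine [244.9 178.9] 0.47 [ 0.694 -0.012  0.   ]
1.2
```

Run:
```python
from h import *
p=eyes.grab_frame("top"); c=p["color"]; np.save("top0.npy",c)
a=cv2.resize(c[140:260,225:400],None,fx=4.5,fy=4.5,interpolation=cv2.INTER_CUBIC); cv2.imwrite("pics/b1.png",a)
a=cv2.resize(c[180:250,90:195],None,fx=7,fy=7,interpolation=cv2.INTER_CUBIC); cv2.imwrite("pics/b2.png",a)
for q in ["stand_square","stand_oblong","ink_oblong","chute","stand_round","stand_slim","ink_round","ink_slim"]:
    for d in spotter.trace(p,q)[:2]:
        m=d["pixels"].astype(np.uint8); cs,_=cv2.findContours(m,0,2)
        if not cs: continue
        k=max(cs,key=cv2.contourArea); print(q,round(d["confidence"],2),np.round(d["uv"],1),m.sum(),[np.round(v,1) for v in cv2.minAreaRect(k)])
```

```text
stand_square 0.78 [326.3 187.8] 663 [array([326.6, 187. ]), array([25.6, 26.7]), np.float64(81.9)]
stand_oblong 0.89 [373.  233.3] 770 [array([375.7, 232.7]), array([31.9, 25.3]), np.float64(82.9)]
ink_oblong 0.83 [247.6 166.6] 277 [array([245.9, 167.4]), array([13.1, 21.8]), np.float64(5.7)]
chute 0.78 [109.5 224.6] 1403 [array([110.1, 222.5]), array([27.1, 56.7]), np.float64(3.9)]
chute 0.69 [176.7 211. ] 1089 [array([174.5, 215.2]), array([56.9, 25.2]), np.float64(87.4)]
stand_round 0.95 [363.3 190.6] 666 [array([365., 193.]), array([28.3, 28.3]), np.float64(45.0)]
stand_slim 0.8 [321.1 238.4] 334 [array([319.4, 235.3]), array([19.7, 20.1]), np.float64(63.4)]
ink_round 0.65 [268.  205.3] 307 [array([269.5, 206. ]), array([18., 19.]), np.float64(90.0)]
ink_round 0.62 [283.7 239.7] 317 [array([282., 241.]), array([18., 20.]), np.float64(90.0)]
ink_slim 0.59 [246.2 233.7] 96 [array([246.8, 234.8]), array([10.6,  9.9]), np.float64(45.0)]
```

View pics/b1.png

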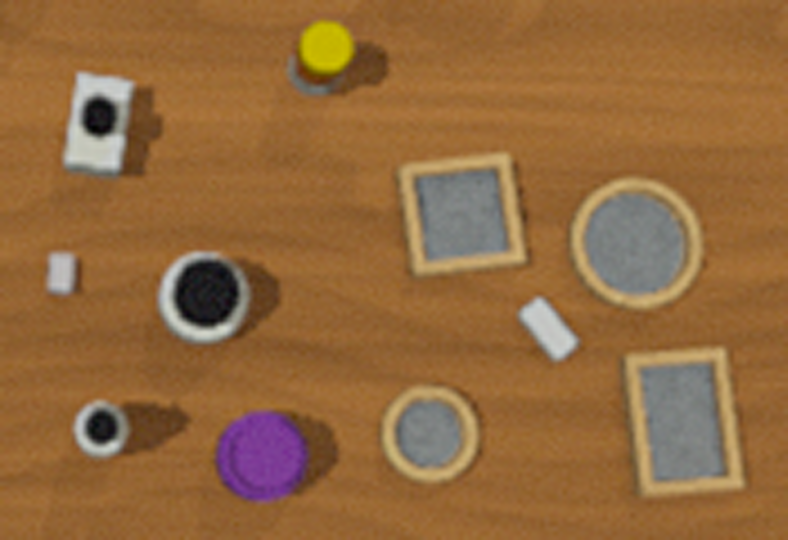

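View pics/b2.png

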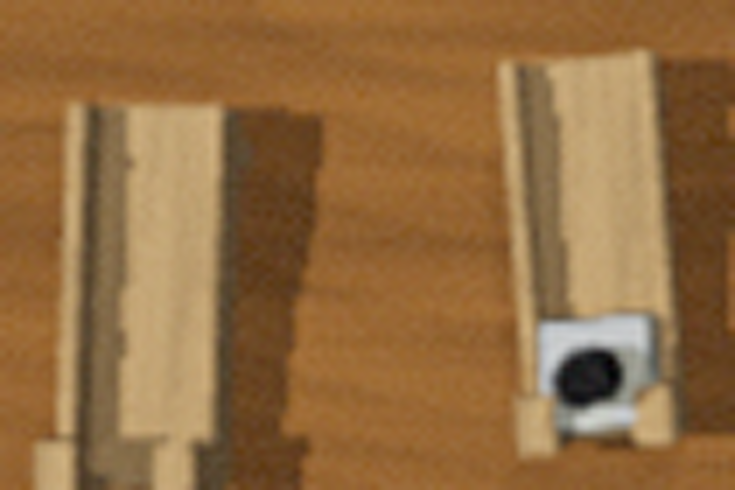

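```bash
cat > fit.py <<'E'
from h import *
from scipy.optimize import minimize
S=6
def hullpoly(p,pts): return cv2.convexHull(np.array([proj(p,x) for x in pts],np.float32))[:,0]
def ring(w,h,n=48,rnd=False):
    if rnd:
        a=np.linspace(0,2*np.pi,n,endpoint=False); return np.c_[np.cos(a),np.sin(a)]*w/2
    return np.array([[-1,-1],[1,-1],[1,1],[-1,1]])*[w/2,h/2]
def W(P,xyaw,z):
    c,s=np.cos(xyaw[2]),np.sin(xyaw[2]); P=P@np.array([[c,s],[-s,c]])+xyaw[:2]; return np.c_[P,np.full(len(P),z)]
def felt(p,X,w,h,rnd):
    P=ring(w,h,rnd=rnd)
    return cv2.intersectConvexConvex(hullpoly(p,W(P,X,.006)),hullpoly(p,W(P,X,.018)))[1].reshape(-1,2)
def cap(p,X,d,z0,z1):
    P=ring(d,d,rnd=True); return hullpoly(p,np.r_[W(P,X,z0),W(P,X,z1)])
def box(p,X,w,h,z0,z1,rnd=False):
    P=ring(w,h,rnd=rnd); return hullpoly(p,np.r_[W(P,X,z0),W(P,X,z1)])
def fit(p,maskf,model,X0,yaw=True,pad=20):
    """maskf: upsampled BGR -> bool mask"""
    q=model(p,X0); lo=np.floor(q.min(0)).astype(int)-pad//2; hi=np.ceil(q.max(0)).astype(int)+pad//2
    lo=np.maximum(lo,0)
    im=p["color"][lo[1]:hi[1],lo[0]:hi[0]]; up=cv2.resize(im,None,fx=S,fy=S,interpolation=cv2.INTER_CUBIC)
    m=maskf(up).astype(np.uint8)
    n,l,st,ce=cv2.connectedComponentsWithStats(m)
    c0=(q.mean(0)-lo+.5)*S
    k=min([i for i in range(1,n) if st[i,4]>300],key=lambda i:np.linalg.norm(ce[i]-c0)-.02*st[i,4]**.5*0)
    m=(l==k).astype(np.uint8)
    def cost(v):
        X=np.r_[v[:2]/1000,(v[2]/57.3 if yaw else X0[2])]
        r_=np.zeros_like(m); cv2.fillPoly(r_,[np.round(((model(p,X)-lo+.5)*S-.5)*16).astype(np.int32)],1,shift=4)
        return 1-(r_&m).sum()/(r_|m).sum()
    v0=[X0[0]*1000,X0[1]*1000]+([X0[2]*57.3] if yaw else [])
    n_=len(v0); sim=np.vstack([v0]+[np.array(v0)+np.eye(n_)[i]*6 for i in range(n_)])
    o=minimize(cost,v0,method="Nelder-Mead",options=dict(initial_simplex=sim,xatol=.05,fatol=1e-4))
    return np.round(o.x,1),round(o.fun,3)
def grey(u):
    h=cv2.cvtColor(u,cv2.COLOR_BGR2HSV); return (h[...,1]<75)&(h[...,2]>70)
def dark(u): return u.max(2)<75
def white(u):
    h=cv2.cvtColor(u,cv2.COLOR_BGR2HSV); return ((h[...,1]<75)&(h[...,2]>120))|(u.max(2)<75)
E
python3 - <<'E'
from fit import *
for n in("top","side"):
    p=eyes.grab_frame(n); print(n)
    print("st_sq",fit(p,grey,lambda p,X:felt(p,X,.062,.062,0),[.608,-.125,.05]))
    print("st_ob",fit(p,grey,lambda p,X:felt(p,X,.080,.054,0),[.457,-.27,.05]))
    print("st_ro",fit(p,grey,lambda p,X:felt(p,X,.076,.076,1),[.58,-.247,0],False))
    print("st_sl",fit(p,grey,lambda p,X:felt(p,X,.050,.050,1),[.452,-.102,0],False))
    print("round",fit(p,dark,lambda p,X:cap(p,X,.046,.034,.060),[.539,.056,0],False))
    print("slim",fit(p,dark,lambda p,X:cap(p,X,.024,.062,.088),[.45,.122,0],False))
    print("oblong cap",fit(p,dark,lambda p,X:cap(p,X,.026,.036,.062),[.66,.135,0],False))
    print("oblong",fit(p,white,lambda p,X:box(p,X,.064,.038,.0,.036),[.66,.135,-.1]))
    print("sq cap",fit(p,dark,lambda p,X:cap(p,X,.026,.050,.0808),[.445,.33,0],False))
E
```

```text
top
st_sq (array([ 605. , -126.6,    7.6]), np.float64(0.027))
st_ob (array([ 462.9, -277. ,    6.5]), np.float64(0.033))
st_ro (array([ 586.3, -248.6]), np.float64(0.051))
st_sl (array([ 452.1, -100.9]), np.float64(0.112))
round (array([541.2,  55.2]), np.float64(0.202))
slim (array([450., 122.]), np.float64(0.39))
oblong cap (array([660., 129.]), np.float64(0.36))
oblong (array([664.6, 129.4,  -7.8]), np.float64(0.293))
sq cap (array([450. , 338.6]), np.float64(0.303))
side
st_sq (array([ 602.8, -123.5,    8.2]), np.float64(0.046))
st_ob (array([ 460.6, -273.6,    5. ]), np.float64(0.038))
st_ro (array([ 582.4, -244.9]), np.float64(0.043))
st_sl (array([449.8, -96.5]), np.float64(0.221))
round (array([545.7,  53.2]), np.float64(0.336))
slim (array([450.8, 120.1]), np.float64(0.439))
oblong cap (array([662.7, 123.3]), np.float64(0.484))
oblong (array([658.9, 130.4,  -9.8]), np.float64(0.153))
sq cap (array([450.9, 338.1]), np.float64(0.36))
```

Run:
```python
from fit import *
def dark(u): return (u.max(2)<T)
for n in("top","side"):
    p=eyes.grab_frame(n); print(n)
    for T in (95,110):
      print(T,"round",fit(p,dark,lambda p,X:cap(p,X,.046,.034,.060),[.541,.054,0],False,6))
      print("slim",fit(p,dark,lambda p,X:cap(p,X,.024,.062,.088),[.45,.122,0],False,6))
      print("oblong cap",fit(p,dark,lambda p,X:cap(p,X,.026,.036,.062),[.66,.13,0],False,6))
      print("sq cap",fit(p,dark,lambda p,X:cap(p,X,.026,.052,.0808),[.45,.338,0],False,6))
    # overlay
    c=cv2.resize(p["color"],None,fx=6,fy=6,interpolation=cv2.INTER_CUBIC)
    def dr(q,col): cv2.polylines(c,[np.round((q+.5)*6).astype(int)],True,col,1)
    for (x,y,d,a,b) in [(.541,.0545,.046,.034,.060),(.4505,.1215,.024,.062,.088),(.660,.129,.026,.036,.062),(.450,.3385,.026,.052,.0808)]:
        dr(cap(p,[x,y,0],d,a,b),(0,255,0))
    dr(box(p,[.66,.13,-.15],.064,.038,0,.036),(255,0,255))
    # chute wires
    cx,cy,yaw=.4975,.3395,.02
    th=np.radians(8)
    def ch(s,y,h): # slope coord s, lateral y, height above floor
        X=np.array([s*np.cos(th)-h*np.sin(th),y,.02+s*np.sin(th)+h*np.cos(th)])
        cc,ss=np.cos(yaw),np.sin(yaw); return np.array([cx+cc*X[0]-ss*X[1],cy+ss*X[0]+cc*X[1],X[2]])
    for y in(-.026,.026): dr(np.array([proj(p,ch(s,y,h)) for s,h in((-.07,.022),(.09,.022),(.09,0),(-.07,0))]),(255,255,0))
    for g in(-1,1): dr(np.array([proj(p,ch(s,g*y,.045)) for s,y in((-.07,.017),(-.052,.017),(-.052,.026),(-.07,.026))]),(0,0,255))
    if n=="top": A=c[185*6:260*6,150*6:260*6]; B=c[140*6:250*6,225*6:300*6]
    else: A=c[225*6:295*6,170*6:270*6]; B=c[170*6:240*6,205*6:335*6]
    cv2.imwrite(f"pics/c_{n}_A.png",A);cv2.imwrite(f"pics/c_{n}_B.png",B[:600,:800])
print(r.get_obs()["clock"])
```

```text
top
95 round (array([541.2,  54.6]), np.float64(0.152))
slim (array([450., 122.]), np.float64(0.304))
oblong cap (array([660. , 129.9]), np.float64(0.29))
sq cap (array([449.5, 338.4]), np.float64(0.234))
110 round (array([542.2,  54.7]), np.float64(0.112))
slim (array([449.5, 125. ]), np.float64(0.234))
oblong cap (array([660.4, 128.3]), np.float64(0.232))
sq cap (array([449. , 338.1]), np.float64(0.199))
side
95 round (array([543. ,  51.4]), np.float64(0.26))
slim (array([450.6, 121.2]), np.float64(0.32))
oblong cap (array([661.9, 125. ]), np.float64(0.379))
sq cap (array([448.3, 340.2]), np.float64(0.245))
110 round (array([542.8,  53.4]), np.float64(0.207))
slim (array([450.8, 122.4]), np.float64(0.242))
oblong cap (array([660.7, 126.5]), np.float64(0.313))
sq cap (array([447.1, 340.7]), np.float64(0.182))
1.85
```

View pics/c_top_A.png

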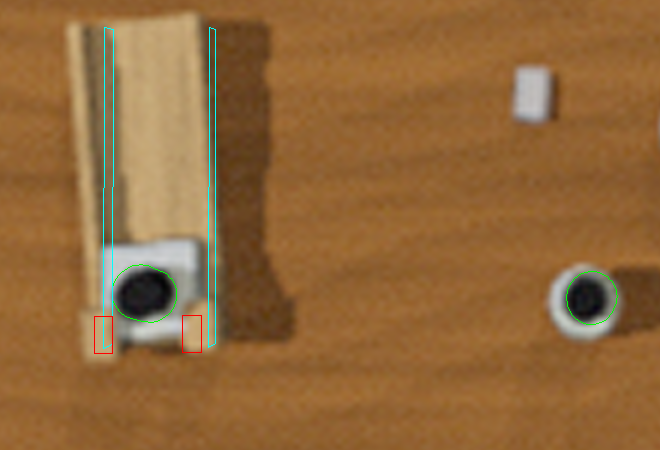

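View pics/c_side_A.png

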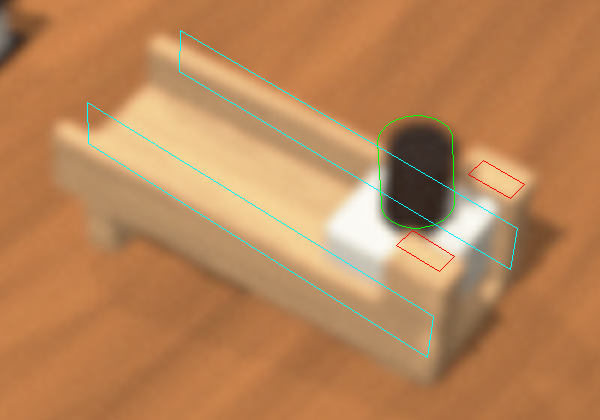

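View pics/c_top_B.png

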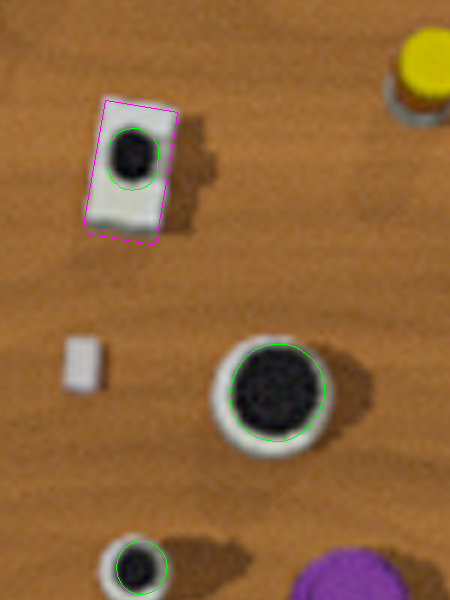

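View pics/c_side_B.png

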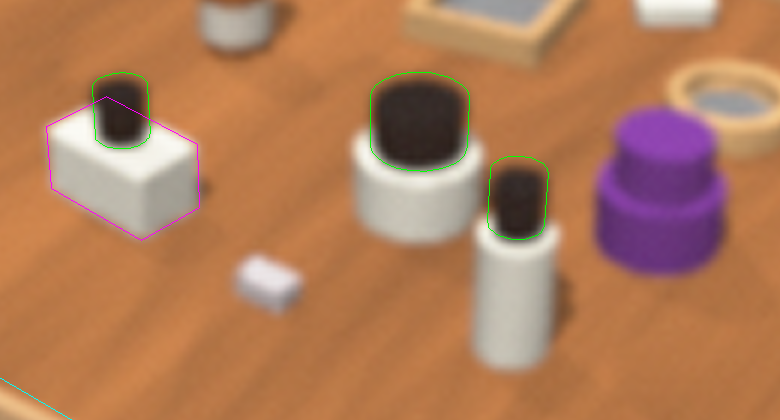

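```bash
cat > chute.py <<'E'
from fit import *
from scipy.optimize import least_squares
th=np.radians(8)
def ch(v,s,y,h):
    cx,cy,yaw=v[:3]
    X=np.array([s*np.cos(th)-h*np.sin(th),y,.02+s*np.sin(th)+h*np.cos(th)])
    cc,ss=np.cos(yaw),np.sin(yaw); return np.array([cx+cc*X[0]-ss*X[1],cy+ss*X[0]+cc*X[1],X[2]])
E
python3 - <<'E'
from chute import *
P={n:eyes.grab_frame(n) for n in("top","side")}
off={"top":(150,185),"side":(170,225)}
def L(v):
    w,q=v[3],v[4]; o=.026+w
    return [("top",(65,25),(.09,o,.022)),("top",(200,15),(.09,-o,.022)),("top",(85,358),(-.07-q,o,.045)),("top",(214,342),(-.07-q,-o,.045)),
     ("top",(118,312),(-.052,.017,.045)),("top",(183,302),(-.052,-.017,.045)),
     ("side",(57,125),(.09,o,.022)),("side",(150,38),(.09,-o,.022)),("side",(533,178),(-.07-q,-o,.045)),("side",(448,285),(-.07-q,o,.045))]
def res(v): return np.concatenate([proj(P[n],ch(v,*m))-(np.array(uv)/6+off[n]-.5) for n,uv,m in L(v)])
o=least_squares(res,[.49,.343,.07,.006,.005],loss="soft_l1"); v=o.x; print(np.round(v,4),np.degrees(v[2])); print(np.round(o.fun.reshape(-1,2)if 0 else res(v).reshape(-1,2),1).tolist())
for s in(-.047,): print("base",ch(v,s,0,0),"captop",ch(v,s,0,.068),"lip top",ch(v,-.052,0,.045))
for n,(a,b,wd,hg) in dict(top=(150,185,75,75),side=(170,225,100,70)).items():
    c=cv2.resize(P[n]["color"],None,fx=6,fy=6,interpolation=cv2.INTER_CUBIC)
    dr=lambda q,col: cv2.polylines(c,[np.round((np.array(q)+.5)*6).astype(int)],True,col,1)
    p=P[n]
    for y in(-.026,.026): dr([proj(p,ch(v,s,y,h)) for s,h in((-.07,.022),(.09,.022),(.09,0),(-.07,0))],(255,255,0))
    for g in(-1,1): dr([proj(p,ch(v,s,g*y,.045)) for s,y in((-.07,.017),(-.052,.017),(-.052,.026),(-.07,.026))],(0,0,255))
    for h,R in((.034,.013),(.068,.013)): dr([proj(p,ch(v,-.047+R*np.cos(t),R*np.sin(t),h)) for t in np.linspace(0,6.28,30)],(0,255,0))
    for h in(0,.034): dr([proj(p,ch(v,-.047+.023*i,.023*j,h)) for i,j in((-1,-1),(1,-1),(1,1),(-1,1))],(255,0,255))
    cv2.imwrite(f"pics/d_{n}.png",c[b*6:(b+hg)*6,a*6:(a+wd)*6])
i=np.hstack([cv2.resize(cv2.imread("pics/d_top.png"),(390,390)),cv2.resize(cv2.imread("pics/d_side.png"),(400,390),)]); cv2.imwrite("pics/d.png",i)
E
```

```text
[0.5013 0.3446 0.1092 0.0048 0.0059] 6.255328675368729
[[0.7, 0.1], [-1.2, -0.1], [0.6, 0.6], [0.1, 1.3], [-0.9, -0.3], [-0.1, 0.3], [-0.7, 0.3], [0.7, -0.5], [-0.2, -0.7], [-0.5, -0.4]]
base [0.45507587 0.33956171 0.01345886] captop [0.44566845 0.33853054 0.08079709] lip top [0.44392851 0.33833983 0.05732506]
```

View pics/d.png

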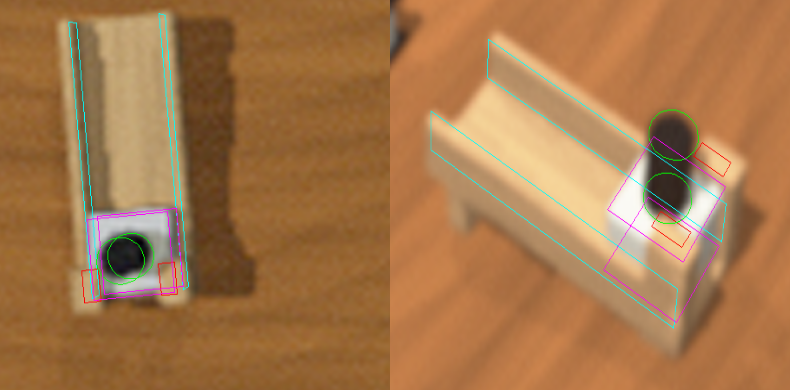

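```bash
cat > go.py <<'E'
import sys
from h import *
o=r.get_obs(); R=Ro.from_rotvec(o["orientation"]).as_matrix()
print("t",round(o["clock"],2),"tcp",np.round(o["tcp_pos"],4),"w",round(o["grip_width"],4),"F",np.round(o["contact_force"],1))
ja=np.degrees(np.arctan2(R[1,1],R[0,1])); print("toolx",np.round(R[:,0],3),"jaw deg",round(ja,1),"tilt z",np.round(R[:2,2],3))
if len(sys.argv)>3:
    T=np.array(list(map(float,sys.argv[1:4]))); 
    if len(sys.argv)>4:
        d=(ja-float(sys.argv[4])+90)%180-90; print("yaw",round(np.radians(d),3)); R=R@Ro.from_euler("z",d,degrees=True).as_matrix()
    print("shift cm after yaw",np.round(R.T@(T-o["tcp_pos"])*100,2))
E
python3 go.py .542 .0545 .20 90
```

```text
t 1.95 tcp [ 0.2745 -0.6167  0.2393] w 0.0858 F [ 0.1 -0.1  1.3]
toolx [0.914 0.407 0.   ] jaw deg -66.0 tilt z [ 0. -0.]
yaw 0.419
shift cm after yaw [ 26.75 -67.12   3.93]
```

>>> carry_out --series "0 0 0 0.14 1; 0 0 0 0.14 1; 0 0 0 0.139 1; 2 -5 0 0 1; 2 -5 0 0 1; 2 -5 0 0 1; 2 -5 0 0 1; 2 -5 0 0 1" --grip_force 30

```text
clock: 2.95
tcp_pos: [0.3752, -0.3651, 0.2396]
orientation: [3.141, -0.0, 0.001]
contact_force: [0.5, -0.7, -1.0]
grip_width: 0.0852
```

```bash
python3 go.py .542 .0545 .12 90
```

```text
t 2.95 tcp [ 0.3752 -0.3651  0.2396] w 0.0852 F [ 0.5 -0.7 -1. ]
toolx [ 1.    -0.     0.001] jaw deg -90.0 tilt z [ 0.001 -0.   ]
yaw -0.0
shift cm after yaw [ 16.68 -41.96  11.95]
```

>>> carry_out --series "2.1 -5.25 1 0 1; 2.1 -5.25 1 0 1; 2.1 -5.25 1 0 1; 2.1 -5.25 1 0 1; 2.1 -5.25 1 0 1; 2.1 -5.25 1 0 1; 2.1 -5.25 1 0 1; 2 -5.2 1 0 1"

```text
clock: 3.95
tcp_pos: [0.5425, 0.0544, 0.1593]
orientation: [3.142, -0.001, 0.001]
contact_force: [0.9, -0.3, -0.1]
grip_width: 0.0853
```

```bash
python3 go.py .542 .0545 .041 90
python3 - <<'E'
from h import *
for n in("top","side"):
    p=eyes.grab_frame(n); cv2.imwrite(f"pics/e_{n}.png",p["color"])
a=cv2.imread("pics/e_top.png")[150:260,200:320];b=cv2.imread("pics/e_side.png")[120:250,210:350]
cv2.imwrite("pics/e.png",np.hstack([cv2.resize(a,(400,367)),cv2.resize(b,(395,367))]))
E
```

```text
t 3.95 tcp [0.5425 0.0544 0.1593] w 0.0853 F [ 0.9 -0.3 -0.1]
toolx [ 1.    -0.001  0.001] jaw deg -90.0 tilt z [ 0.001 -0.   ]
yaw -0.001
shift cm after yaw [-6.000e-02 -1.000e-02  1.183e+01]
```

View pics/e.png

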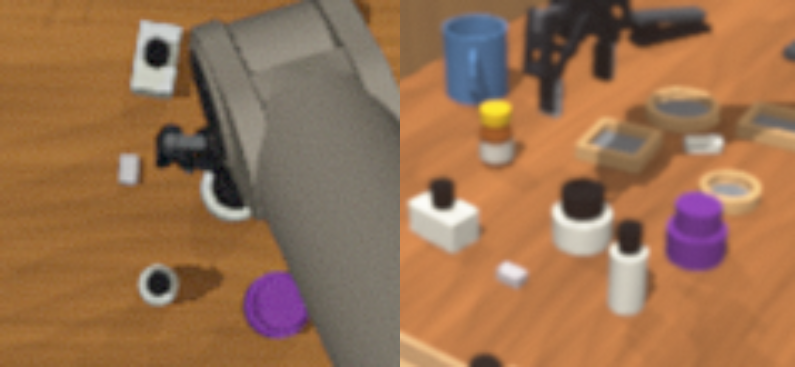

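>>> carry_out --series "0 0 4 0 1; 0 0 4 0 1; 0 0 2.7 0 1; 0 0 1 0 1; 0 0 0 0 0; 0 0 0 0 0; 0 0 0 0 0; 0 0 0 0 0"

```text
clock: 5.05
tcp_pos: [0.5427, 0.053, 0.0438]
orientation: [-3.141, 0.0, -0.004]
contact_force: [-1.4, 0.6, 6.4]
grip_width: 0.0449
```

>>> carry_out --series "0 0 -0.5 0 0; 0 0 -1 0 0; 0 0 -3 0 0; 0 0 -4 0 0; 0 0 -3 0 0"

```text
clock: 5.68
tcp_pos: [0.5419, 0.0528, 0.1595]
orientation: [-3.141, 0.0, -0.002]
contact_force: [0.2, -0.4, -1.6]
grip_width: 0.045
```

```bash
python3 go.py .5844 -.2468 .17 90
python3 - <<'E'
from h import *
for n in("top","side"):
    p=eyes.grab_frame(n); cv2.imwrite(f"pics/f_{n}.png",p["color"])
b=cv2.imread("pics/f_side.png")[100:250,210:370]
cv2.imwrite("pics/f.png",cv2.resize(b,None,fx=3.5,fy=3.5))
E
```

```text
t 5.67 tcp [0.5419 0.0528 0.1595] w 0.045 F [ 0.2 -0.4 -1.6]
toolx [ 1.    -0.     0.001] jaw deg -90.0 tilt z [0.001 0.   ]
yaw -0.0
shift cm after yaw [ 4.25 29.96 -1.05]
```

View pics/f.png

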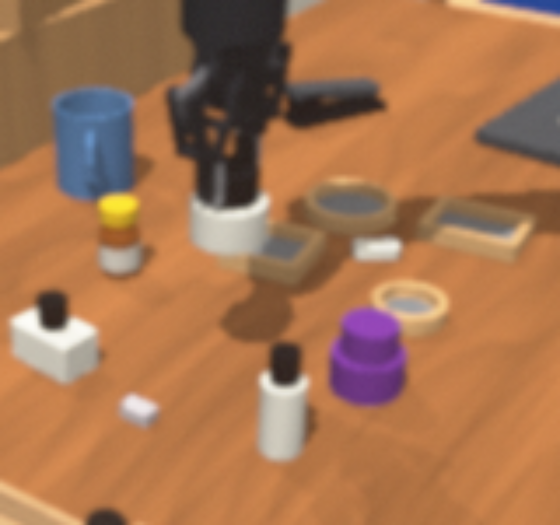

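>>> carry_out --series "0.6 4 0 0 0; 0.7 5 0 0 0; 0.7 5 0 0 0; 0.7 5 0 0 0; 0.7 5 0 0 0; 0.5 4 0 0 0; 0.35 1.96 0 0 0; 0 0 0 0 0"

```text
clock: 6.78
tcp_pos: [0.5836, -0.2475, 0.1566]
orientation: [-3.141, 0.003, 0.002]
contact_force: [0.2, 0.9, -2.2]
grip_width: 0.0451
```

```bash
python3 go.py .5844 -.2468 .0508 90
python3 - <<'E'
from h import *
for n in("top","side"):
    p=eyes.grab_frame(n); cv2.imwrite(f"pics/g_{n}.png",p["color"])
a=cv2.imread("pics/g_top.png")[150:260,300:420];b=cv2.imread("pics/g_side.png")[90:200,250:370]
cv2.imwrite("pics/g.png",np.hstack([cv2.resize(a,(400,367)),cv2.resize(b,(400,367))]))
E
```

```text
t 6.78 tcp [ 0.5836 -0.2475  0.1566] w 0.0451 F [ 0.2  0.9 -2.2]
toolx [ 1.    -0.002 -0.001] jaw deg -90.1 tilt z [-0.001  0.   ]
yaw -0.002
shift cm after yaw [ 0.09 -0.06 10.58]
```

View pics/g.png

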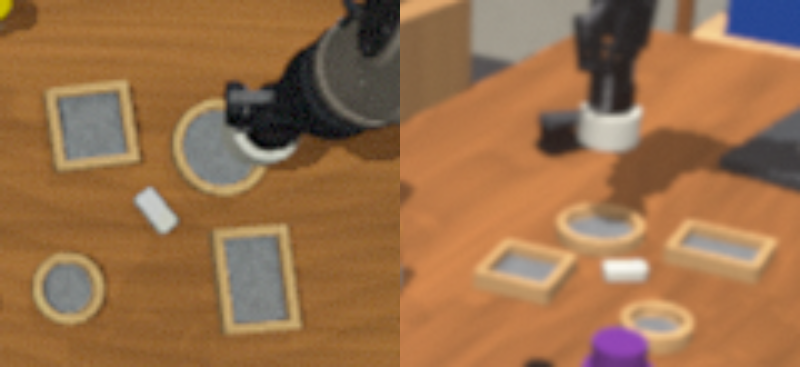

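>>> carry_out --series "0.08 -0.06 4 0 0; 0 0 3 0 0; 0 0 1 0 0; 0 0 0 0 0"

```text
clock: 7.38
tcp_pos: [0.5851, -0.2448, 0.0773]
orientation: [-3.141, -0.002, 0.001]
contact_force: [-0.3, -0.7, -1.6]
grip_width: 0.0446
```

```bash
python3 go.py .5844 -.2468 .0508 90
python3 - <<'E'
from fit import *
X=r.get_obs()["tcp_pos"]; I=[]
for n in("top","side"):
    p=eyes.grab_frame(n); 
    c=cv2.resize(p["color"],None,fx=6,fy=6,interpolation=cv2.INTER_CUBIC)
    dr=lambda q,col: cv2.polylines(c,[np.round((np.array(q)+.5)*6).astype(int)],True,col,1)
    zb=X[2]-.0438
    dr(hullpoly(p,W(ring(.06,.06,rnd=1),[X[0],X[1],0],zb+.034)),(0,255,0))
    dr(hullpoly(p,W(ring(.06,.06,rnd=1),[X[0],X[1],0],zb)),(0,255,0))
    dr(hullpoly(p,W(ring(.076,.076,rnd=1),[.5844,-.2468,0],.018)),(255,0,0))
    u=proj(p,X).astype(int)*6; I.append(c[u[1]-150:u[1]+200,u[0]-200:u[0]+200])
cv2.imwrite("pics/h.png",np.hstack(I))
E
```

```text
t 7.38 tcp [ 0.5851 -0.2448  0.0773] w 0.0446 F [-0.3 -0.7 -1.6]
toolx [ 1.     0.002 -0.   ] jaw deg -89.9 tilt z [-0.001  0.001]
yaw 0.002
shift cm after yaw [-0.07  0.21  2.65]
```

View pics/h.png

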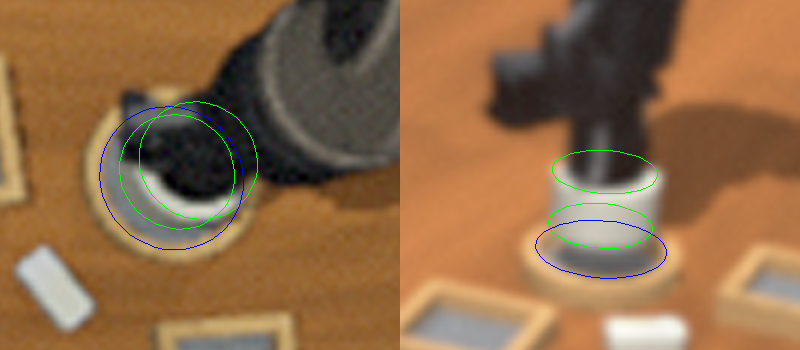

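>>> carry_out --series "0 0.15 1 0 0; 0 0 1 0 0; 0 0 0.5 0 0; 0 0 0.2 0 0; 0 0 0 0 0"

```text
clock: 8.1
tcp_pos: [0.585, -0.2478, 0.0503]
orientation: [3.142, -0.0, 0.0]
contact_force: [1.0, 0.6, -0.8]
grip_width: 0.045
```

>>> carry_out --series "0 0 0.1 0 0; 0 0 0.1 0 0; 0 0 0 0 0"

```text
clock: 8.48
tcp_pos: [0.5852, -0.2479, 0.0498]
orientation: [3.141, -0.001, 0.001]
contact_force: [-4.4, 1.4, 10.5]
grip_width: 0.0451
```

>>> carry_out --series "0 0 -0.1 0 0.3; 0 0 0 0 0.8; 0 0 0 0 1; 0 0 0 0 1; 0 0 -2 0 1; 0 0 -4 0 1; 0 0 -4 0 1"

```text
clock: 9.35
tcp_pos: [0.5851, -0.2478, 0.1517]
orientation: [3.141, -0.0, 0.001]
contact_force: [0.3, -0.5, 0.1]
grip_width: 0.0856
```

```bash
python3 go.py .4503 .1222 .18 90
python3 - <<'E'
from fit import *
p=eyes.grab_frame("side"); cv2.imwrite("pics/i.png",cv2.resize(p["color"][120:250,210:370],None,fx=4,fy=4))
E
```

```text
t 9.35 tcp [ 0.5851 -0.2478  0.1517] w 0.0856 F [ 0.3 -0.5  0.1]
toolx [ 1.    -0.     0.001] jaw deg -90.0 tilt z [ 0.001 -0.   ]
yaw -0.0
shift cm after yaw [-13.47 -37.    -2.85]
```

View pics/i.png

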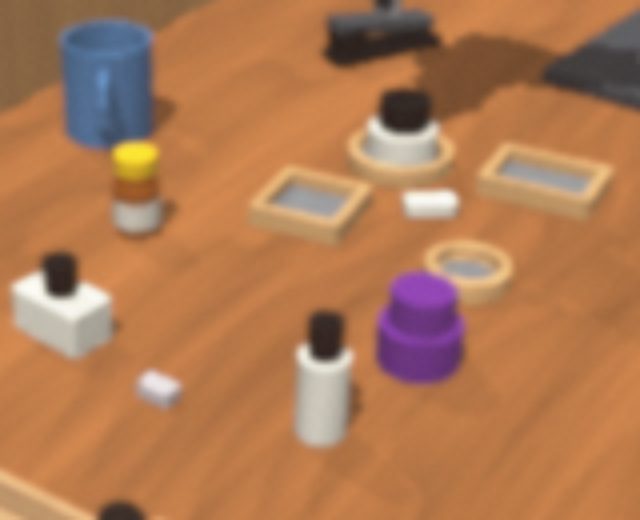

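>>> carry_out --series "-1.7 -4.6 -0.5 0 1; -1.7 -4.6 -0.5 0 1; -1.7 -4.6 -0.5 0 1; -1.7 -4.6 -0.5 0 1; -1.7 -4.6 -0.5 0 1; -1.7 -4.6 -0.3 0 1; -1.7 -4.7 0 0 1; -1.57 -4.7 0 0 1"

```text
clock: 10.4
tcp_pos: [0.4501, 0.1238, 0.1787]
orientation: [-3.141, 0.001, -0.004]
contact_force: [0.8, 0.3, -0.2]
grip_width: 0.0851
```

```bash
python3 go.py .4503 .1222 .073 90
python3 - <<'E'
from fit import *
I=[]
for n in("top","side"):
    p=eyes.grab_frame(n); I.append(cv2.resize(p["color"][200:260,210:290] if n=="top" else p["color"][180:240,260:340],(400,300)))
cv2.imwrite("pics/j.png",np.hstack(I))
E
```

```text
t 10.4 tcp [0.4501 0.1238 0.1787] w 0.0851 F [ 0.8  0.3 -0.2]
toolx [ 1.    -0.     0.002] jaw deg -90.0 tilt z [0.002 0.   ]
yaw -0.0
shift cm after yaw [-0.    0.16 10.57]
```

View pics/j.png

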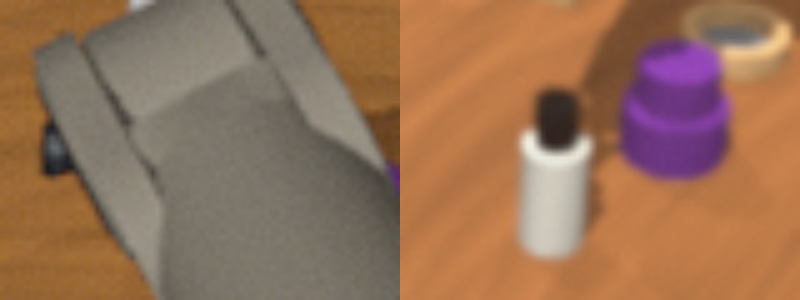

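>>> carry_out --series "0 0.1 4 0 1; 0 0 4 0 1; 0 0 1.5 0 1; 0 0 0.9 0 1; 0 0 0 0 0; 0 0 0 0 0; 0 0 0 0 0; 0 0 0 0 0"

```text
clock: 11.5
tcp_pos: [0.4509, 0.1215, 0.074]
orientation: [-3.141, 0.0, -0.002]
contact_force: [0.4, 0.3, 3.7]
grip_width: 0.0232
```

>>> carry_out --series "0 0 -0.5 0 0; 0 0 -2 0 0; 0 0 -4 0 0; 0 0 -4 0 0"

```text
clock: 12.0
tcp_pos: [0.4497, 0.1211, 0.1794]
orientation: [3.141, -0.0, -0.002]
contact_force: [1.8, 0.4, -0.7]
grip_width: 0.0227
```

```bash
python3 go.py .451 -.0987 .18 90
python3 - <<'E'
from fit import *
p=eyes.grab_frame("side"); cv2.imwrite("pics/k.png",cv2.resize(p["color"][100:250,210:370],None,fx=3.5,fy=3.5))
E
```

```text
t 12.0 tcp [0.4497 0.1211 0.1794] w 0.0227 F [ 1.8  0.4 -0.7]
toolx [ 1.    -0.    -0.001] jaw deg -90.0 tilt z [-0.001 -0.   ]
yaw -0.0
shift cm after yaw [ 0.13 21.98 -0.06]
```

View pics/k.png

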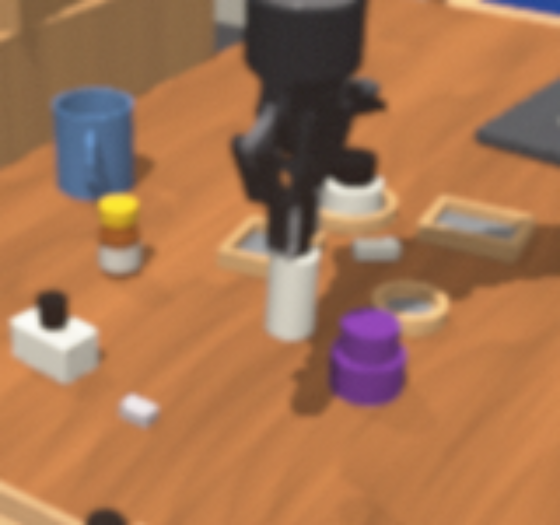

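>>> carry_out --series "0 4 0 0 0; 0 4.5 0 0 0; 0 4.5 0 0 0; 0 4.5 0 0 0; 0.1 3.5 0 0 0; 0 0.95 0 0 0; 0 0 3 0 0; 0 0 3 0 0"

```text
clock: 13.05
tcp_pos: [0.4516, -0.0974, 0.1179]
orientation: [-3.141, -0.001, -0.002]
contact_force: [0.6, -0.1, -1.2]
grip_width: 0.0227
```

```bash
cat > ov.py <<'E'
from fit import *
import sys
def ov(name,circ,fx=6,win=200):
    I=[]
    X=r.get_obs()["tcp_pos"]
    for n in("top","side"):
        p=eyes.grab_frame(n); c=cv2.resize(p["color"],None,fx=6,fy=6,interpolation=cv2.INTER_CUBIC)
        for P,X3,z,col in circ: cv2.polylines(c,[np.round((hullpoly(p,W(P,X3,z))+.5)*6).astype(int)],True,col,1)
        u=(proj(p,X)*6).astype(int); I.append(c[max(0,u[1]-150):u[1]+200,max(0,u[0]-win):u[0]+win])
    h=min(i.shape[0] for i in I); cv2.imwrite(name,np.hstack([i[:h] for i in I]))
E
python3 go.py .451 -.0987 .080 90
python3 - <<'E'
from ov import *
X=r.get_obs()["tcp_pos"]; zb=X[2]-.074; c=ring(.034,.034,rnd=1)
ov("pics/l.png",[(c,[X[0],X[1],0],zb,(0,255,0)),(c,[X[0],X[1],0],zb+.062,(0,255,0)),(ring(.05,.05,rnd=1),[.451,-.0987,0],.018,(255,0,0))])
E
```

```text
t 13.05 tcp [ 0.4516 -0.0974  0.1179] w 0.0227 F [ 0.6 -0.1 -1.2]
toolx [1.    0.    0.001] jaw deg -90.0 tilt z [0.001 0.   ]
yaw 0.0
shift cm after yaw [-0.06  0.13  3.79]
```

View pics/l.png

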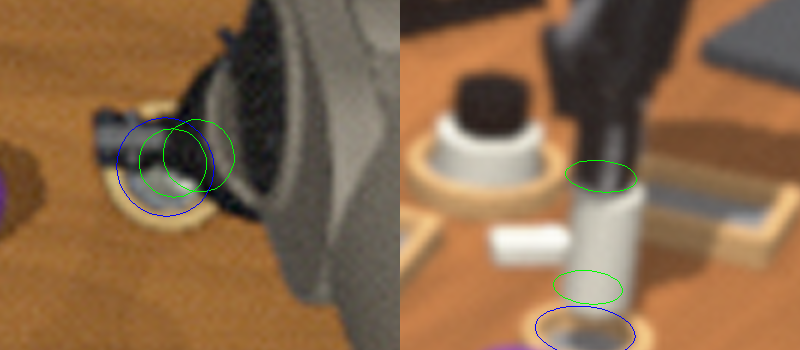

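>>> carry_out --series "0.15 0.1 1 0 0; 0 0 0.7 0 0; 0 0 0 0 0"

```text
clock: 13.52
tcp_pos: [0.4528, -0.0991, 0.1013]
orientation: [-3.142, 0.0, 0.0]
contact_force: [-0.4, -0.0, -0.8]
grip_width: 0.0228
```

```bash
python3 go.py .451 -.0987 .080 90
python3 - <<'E'
from ov import *
X=r.get_obs()["tcp_pos"]; zb=X[2]-.074; c=ring(.034,.034,rnd=1)
ov("pics/m.png",[])
E
```

```text
t 13.53 tcp [ 0.4528 -0.0991  0.1013] w 0.0228 F [-0.4 -0.  -0.8]
toolx [ 1. -0. -0.] jaw deg -90.0 tilt z [-0.  0.]
yaw -0.0
shift cm after yaw [-0.18 -0.04  2.13]
```

View pics/m.png

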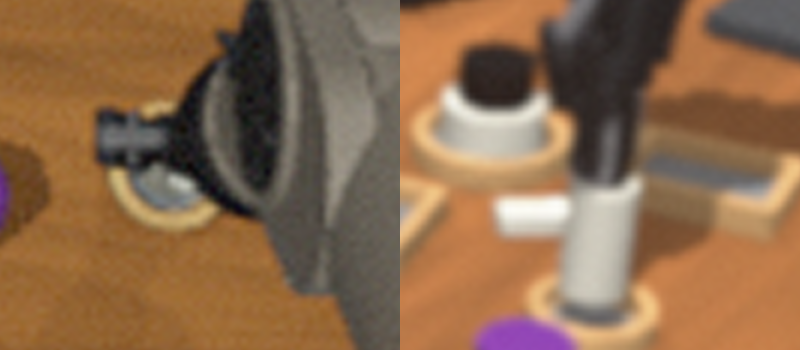

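>>> carry_out --series "0 0 1 0 0; 0 0 0.8 0 0; 0 0 0.2 0 0; 0 0 0.1 0 0; 0 0 0 0 0"

```text
clock: 14.25
tcp_pos: [0.4528, -0.0992, 0.0803]
orientation: [-3.142, 0.0, -0.0]
contact_force: [0.0, -0.1, -0.1]
grip_width: 0.0228
```

>>> carry_out --series "0 0 0.1 0 0; 0 0 0 0 0"

```text
clock: 14.5
tcp_pos: [0.4533, -0.0992, 0.0799]
orientation: [3.141, -0.0, 0.002]
contact_force: [-0.9, 1.2, 5.0]
grip_width: 0.0229
```

>>> carry_out --series "0 0 0 0 0.2; 0 0 0 0 0.6; 0 0 0 0 1; 0 0 0 0 1; 0 0 -2 0 1; 0 0 -4 0 1; 0 0 -4 0 1"

```text
clock: 15.38
tcp_pos: [0.4523, -0.0992, 0.1802]
orientation: [-3.141, 0.0, 0.001]
contact_force: [0.6, 0.5, -0.3]
grip_width: 0.0854
```

```bash
python3 go.py .662 .129 .17 98
python3 - <<'E'
from ov import *
p=eyes.grab_frame("side"); cv2.imwrite("pics/n.png",cv2.resize(p["color"][120:250,210:370],None,fx=4,fy=4))
E
```

```text
t 15.38 tcp [ 0.4523 -0.0992  0.1802] w 0.0854 F [ 0.6  0.5 -0.3]
toolx [ 1.    -0.    -0.001] jaw deg -90.0 tilt z [-0.001  0.   ]
yaw -0.14
shift cm after yaw [ 23.94 -19.68   1.  ]
```

View pics/n.png

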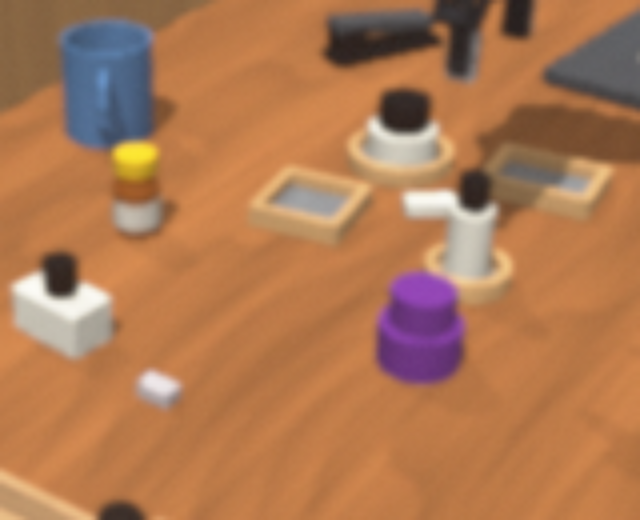

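>>> carry_out --series "3.5 -3.8 0 0 1; 3.5 -3.8 0 0 1; 3.5 -3.8 0 0 1; 3.5 -3.8 0 0 1; 3.5 -3.8 0 0 1; 3.4 -3.75 1 0 1; 0 0 3 0 1; 0 0 0 0 1"

```text
clock: 16.42
tcp_pos: [0.6597, 0.1279, 0.1361]
orientation: [3.14, 0.001, -0.009]
contact_force: [-0.2, -0.9, -0.2]
grip_width: 0.0855
```

```bash
python3 go.py .661 .128 .048 90
python3 - <<'E'
from ov import *
ov("pics/o.png",[(ring(.026,.026,rnd=1),[.661,.128,0],.062,(0,255,0)),(ring(.064,.038),[.661,.128,-.15],.036,(255,0,255))])
E
```

```text
t 16.43 tcp [0.6597 0.1279 0.1361] w 0.0855 F [-0.2 -0.9 -0.2]
toolx [ 1.     0.001 -0.006] jaw deg -90.0 tilt z [-0.006 -0.002]
yaw 0.001
shift cm after yaw [ 0.18 -0.02  8.81]
```

View pics/o.png

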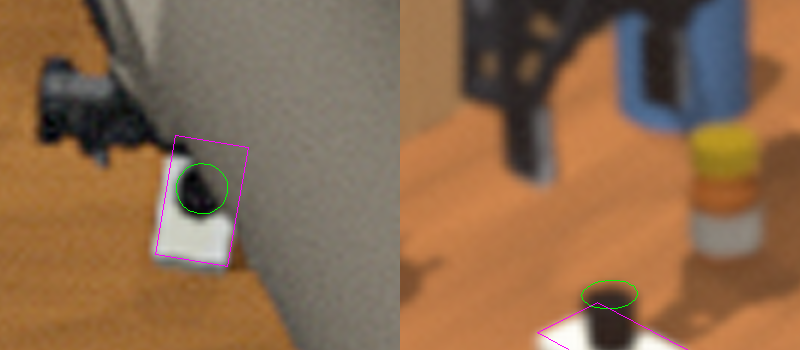

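>>> carry_out --series "0 0 4 0 1; 0 0 3 0 1; 0 0 1 0 1; 0 0 0.75 0 1; 0 0 0 0 0; 0 0 0 0 0; 0 0 0 0 0; 0 0 0 0 0"

```text
clock: 17.52
tcp_pos: [0.6622, 0.1285, 0.0526]
orientation: [-3.141, 0.0, -0.002]
contact_force: [-1.0, 0.4, 4.6]
grip_width: 0.025
```

>>> carry_out --series "0 0 0 0 0; 0 0 -0.5 0 0; 0 0 -2 0 0; 0 0 -4 0 0; 0 0 -4 0 0; 0 0 0 0 0" --grip_force 40

```text
clock: 18.27
tcp_pos: [0.6644, 0.129, 0.1621]
orientation: [-3.139, 0.001, -0.013]
contact_force: [-1.2, -0.1, -1.3]
grip_width: 0.025
```

```bash
python3 go.py .462 -.2753 .165 104.4
python3 - <<'E'
from ov import *
X=r.get_obs()["tcp_pos"]; zb=X[2]-.0526
I=[(ring(.064,.038),[X[0],X[1],-.15],zb+.036,(255,0,255)),(ring(.064,.038),[X[0],X[1],-.15],zb,(255,0,255))]
ov("pics/q.png",I)
E
```

```text
t 18.27 tcp [0.6644 0.129  0.1621] w 0.025 F [-1.2 -0.1 -1.3]
toolx [ 1.    -0.     0.008] jaw deg -90.0 tilt z [0.008 0.002]
yaw -0.252
shift cm after yaw [-29.66  34.13  -0.54]
```

View pics/q.png

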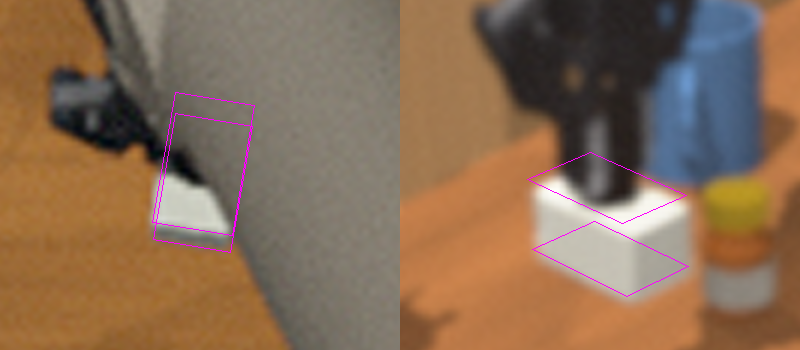

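>>> carry_out --series "0 0 -0.5 -0.126 0; 0 0 0 -0.126 0; -3.3 3.8 0 0 0; -3.3 3.8 0 0 0; -3.3 3.8 0 0 0; -3.3 3.8 0 0 0; -3.3 3.8 0 0 0; -3.3 3.8 0 0 0"

```text
clock: 19.38
tcp_pos: [0.525, -0.1432, 0.1608]
orientation: [-3.116, -0.394, 0.003]
contact_force: [0.4, -0.8, -1.5]
grip_width: 0.0245
```

```bash
python3 go.py .462 -.2753 .12 104.4
```

```text
t 19.38 tcp [ 0.525  -0.1432  0.1608] w 0.0245 F [ 0.4 -0.8 -1.5]
toolx [ 0.968  0.249 -0.002] jaw deg -75.6 tilt z [-0.002  0.   ]
yaw 0.0
shift cm after yaw [-9.37 11.23  4.08]
```

>>> carry_out --series "-3.1 3.7 0 0 0; -3.1 3.7 0 0 0; -2.2 2.7 0 0 0; -0.95 1.15 0 0 0; 0 0 2 0 0; 0 0 2 0 0; 0 0 0 0 0"

```text
clock: 20.25
tcp_pos: [0.4635, -0.2723, 0.1201]
orientation: [-3.113, -0.397, 0.005]
contact_force: [-0.0, 0.1, -0.4]
grip_width: 0.0244
```

```bash
python3 go.py .462 -.2753 .0586 104.4
python3 - <<'E'
from ov import *
X=r.get_obs()["tcp_pos"]; zb=X[2]-.0526
I=[(ring(.064,.038),[X[0],X[1],.10],zb+.036,(255,0,255)),(ring(.064,.038),[X[0],X[1],.1],zb,(255,0,255)),(ring(.08,.054),[.462,-.2753,.1],.018,(255,0,0))]
ov("pics/r.png",I)
E
```

```text
t 20.25 tcp [ 0.4635 -0.2723  0.1201] w 0.0244 F [-0.   0.1 -0.4]
toolx [ 0.968  0.251 -0.003] jaw deg -75.5 tilt z [-0.003  0.003]
yaw 0.002
shift cm after yaw [-0.2   0.28  6.15]
```

View pics/r.png

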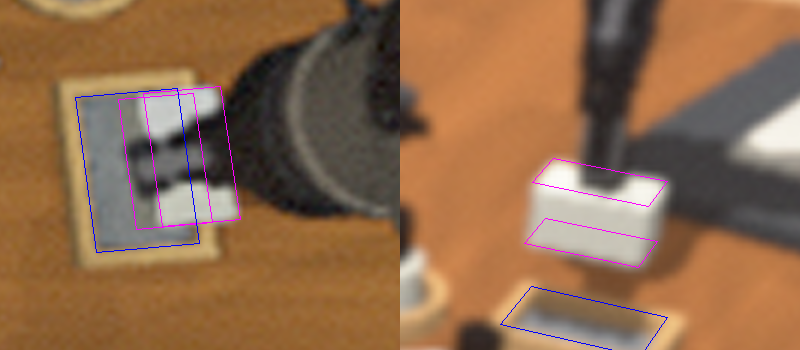

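>>> carry_out --series "-0.2 0.25 2 0 0; 0 0 1.5 0 0; 0 0 0.7 0 0; 0 0 0 0 0"

```text
clock: 20.85
tcp_pos: [0.463, -0.2767, 0.0796]
orientation: [-3.116, -0.395, 0.001]
contact_force: [0.2, -0.2, -0.7]
grip_width: 0.0245
```

```bash
python3 go.py .462 -.2753 .0586 104.4
python3 - <<'E'
from ov import *
ov("pics/s.png",[])
E
```

```text
t 20.85 tcp [ 0.463  -0.2767  0.0796] w 0.0245 F [ 0.2 -0.2 -0.7]
toolx [ 0.968  0.249 -0.   ] jaw deg -75.6 tilt z [-0.001  0.   ]
yaw 0.001
shift cm after yaw [-0.06 -0.16  2.1 ]
```

View pics/s.png

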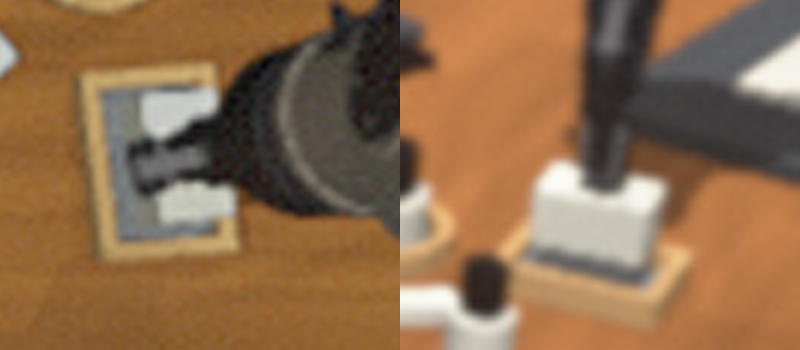

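>>> carry_out --series "0 -0.1 1 0 0; 0 0 0.7 0 0; 0 0 0.3 0 0; 0 0 0.1 0 0; 0 0 0 0 0"

```text
clock: 21.58
tcp_pos: [0.4629, -0.2761, 0.0589]
orientation: [3.117, 0.395, 0.001]
contact_force: [-0.8, 0.3, -0.7]
grip_width: 0.0246
```

>>> carry_out --series "0 0 0.1 0 0; 0 0 0 0 0"

```text
clock: 21.82
tcp_pos: [0.4631, -0.2762, 0.0586]
orientation: [3.116, 0.394, 0.001]
contact_force: [-2.7, 1.6, 6.8]
grip_width: 0.0242
```

>>> carry_out --series "0 0 0 0 0.2; 0 0 0 0 0.6; 0 0 0 0 1; 0 0 0 0 1; 0 0 -2 0 1; 0 0 -5 0 1; 0 0 -5 0 1; 0 0 0 0.142 1"

```text
clock: 22.82
tcp_pos: [0.4652, -0.2773, 0.182]
orientation: [3.133, 0.167, 0.011]
contact_force: [0.1, -0.4, -1.1]
grip_width: 0.0851
```

```bash
python3 go.py .447 .3388 .18 96.2
python3 - <<'E'
from ov import *
p=eyes.grab_frame("side"); cv2.imwrite("pics/u.png",cv2.resize(p["color"][120:250,210:370],None,fx=4,fy=4))
E
```

```text
t 22.82 tcp [ 0.4652 -0.2773  0.182 ] w 0.0851 F [ 0.1 -0.4 -1.1]
toolx [0.994 0.106 0.007] jaw deg -83.9 tilt z [ 0.007 -0.004]
yaw -0.002
shift cm after yaw [ 4.840e+00 -6.145e+01 -3.000e-02]
```

View pics/u.png

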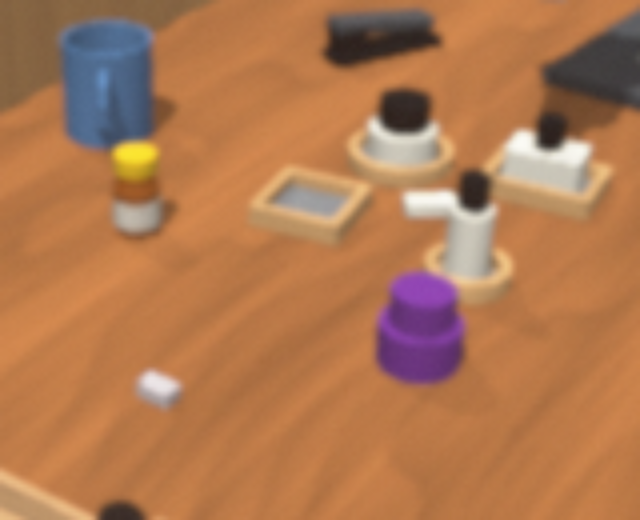

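>>> carry_out --series "1.5 -5 -0.5 0 1; 1.5 -5.8 -0.5 0 1; 1.5 -5.8 0 0 1; 1.5 -5.8 0 0 1; 0 -5.8 0 0 1; 0 -5.8 0 0 1; 0 -5.8 0 0 1; 0 -5.8 0 0 1"

```text
clock: 23.88
tcp_pos: [0.4717, 0.1852, 0.1873]
orientation: [3.136, 0.175, -0.001]
contact_force: [2.0, 0.3, 0.3]
grip_width: 0.0855
```

```bash
python3 go.py .447 .3388 .15 96.2
```

```text
t 23.88 tcp [0.4717 0.1852 0.1873] w 0.0855 F [2.  0.3 0.3]
toolx [ 0.994  0.111 -0.001] jaw deg -83.6 tilt z [-0.001 -0.   ]
yaw 0.003
shift cm after yaw [ -0.79 -15.54   3.72]
```

>>> carry_out --series "-0.3 -5 0 0 1; -0.3 -5 0 0 1; -0.2 -4 0 0 1; 0 -1.5 1 0 1; 0 0 2 0 1; 0 0 0 0 1"

```text
clock: 24.62
tcp_pos: [0.4467, 0.3346, 0.1554]
orientation: [3.133, 0.172, -0.006]
contact_force: [-0.1, -0.4, 0.1]
grip_width: 0.0853
```

```bash
python3 go.py .447 .3388 .069 96.2
python3 - <<'E'
from ov import *
c=ring(.026,.026,rnd=1)
ov("pics/v.png",[(c,[.447,.3388,0],.0808,(0,255,0))])
E
```

```text
t 24.62 tcp [0.4467 0.3346 0.1554] w 0.0853 F [-0.1 -0.4  0.1]
toolx [ 0.994  0.11  -0.004] jaw deg -83.7 tilt z [-0.004 -0.004]
yaw 0.002
shift cm after yaw [ 0.11 -0.44  8.64]
```

View pics/v.png

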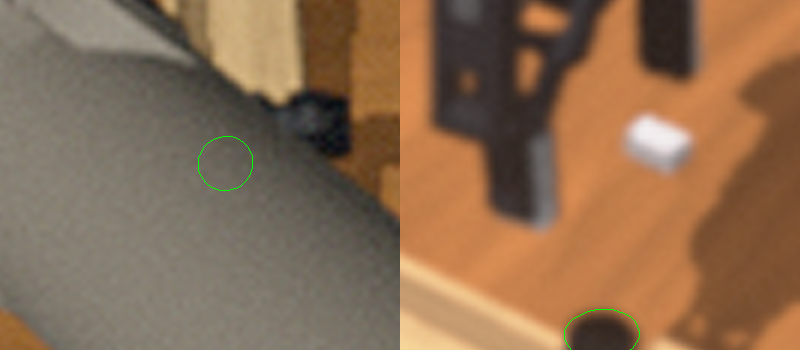

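>>> carry_out --series "0.1 -0.4 3 0 1; 0 0 3 0 1; 0 0 1.5 0 1; 0 0 0 0 1; 0 0 0 0 1"

```text
clock: 25.35
tcp_pos: [0.4488, 0.3414, 0.084]
orientation: [-3.136, -0.172, -0.002]
contact_force: [-0.4, -0.0, -0.1]
grip_width: 0.0853
```

```bash
python3 go.py .447 .3388 .069 96.2
python3 - <<'E'
from ov import *
c=ring(.026,.026,rnd=1)
p=eyes.grab_frame("side"); cv2.imwrite("pics/w.png",cv2.resize(p["color"][190:300,170:280],None,fx=5,fy=5,interpolation=2))
E
```

```text
t 25.35 tcp [0.4488 0.3414 0.084 ] w 0.0853 F [-0.4 -0.  -0.1]
toolx [0.994 0.109 0.002] jaw deg -83.7 tilt z [0.001 0.001]
yaw 0.001
shift cm after yaw [-0.2   0.25  1.49]
```

View pics/w.png

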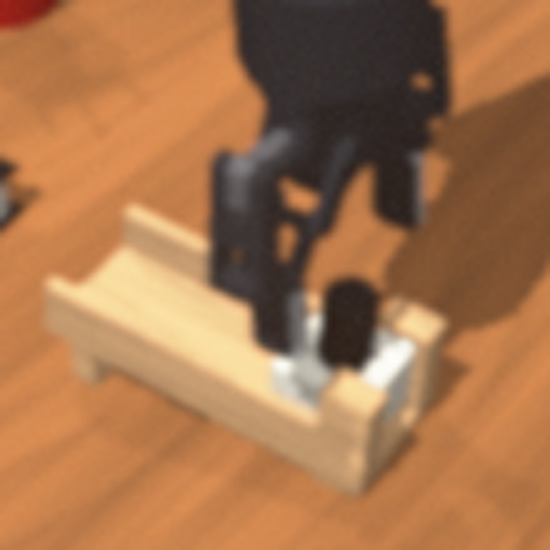

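>>> carry_out --series "-0.15 0.3 0.5 0 1; 0 0 0.5 0 1; 0 0 0.3 0 1; 0 0 0 0 1"

```text
clock: 25.9
tcp_pos: [0.4467, 0.3377, 0.0694]
orientation: [3.136, 0.172, -0.001]
contact_force: [0.1, 0.6, 0.8]
grip_width: 0.0853
```

```bash
python3 go.py .447 .3388 .069 96.2
python3 - <<'E'
from ov import *
p=eyes.grab_frame("side"); cv2.imwrite("pics/x.png",cv2.resize(p["color"][220:290,200:280],None,fx=7,fy=7,interpolation=2))
E
```

```text
t 25.9 tcp [0.4467 0.3377 0.0694] w 0.0853 F [0.1 0.6 0.8]
toolx [ 0.994  0.11  -0.001] jaw deg -83.7 tilt z [-0.001 -0.   ]
yaw 0.002
shift cm after yaw [ 0.04 -0.1   0.04]
```

View pics/x.png

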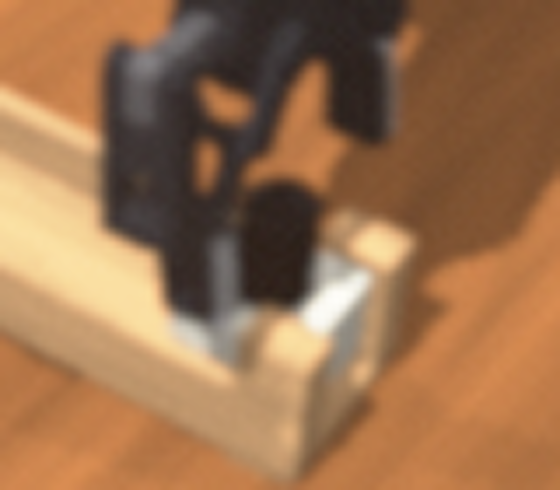

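>>> carry_out --series "0 0 0 0 0.5; 0 0 0 0 0.3; 0 0 0 0 0.1; 0 0 0 0 0; 0 0 0 0 0" --grip_force 25

```text
clock: 26.58
tcp_pos: [0.4469, 0.338, 0.07]
orientation: [-3.137, -0.172, -0.0]
contact_force: [-1.1, 0.0, 1.7]
grip_width: 0.0253
```

>>> carry_out --series "0.3 0 -0.05 0 0; 0.5 0 -0.08 0 0; 0.6 0 -0.09 0 0; 0.6 0 -0.09 0 0; 0.6 0 -0.09 0 0; 0.5 0 -0.07 0 0; 0 0 0 0 0"

```text
clock: 27.45
tcp_pos: [0.4783, 0.3413, 0.0746]
orientation: [-3.137, -0.172, -0.001]
contact_force: [-2.4, -0.2, 4.1]
grip_width: 0.025
```

```bash
python3 go.py
python3 - <<'E'
from ov import *
p=eyes.grab_frame("side"); cv2.imwrite("pics/y.png",cv2.resize(p["color"][210:300,170:280],None,fx=6,fy=6,interpolation=2))
E
```

```text
t 27.45 tcp [0.4783 0.3413 0.0746] w 0.025 F [-2.4 -0.2  4.1]
toolx [0.994 0.109 0.001] jaw deg -83.7 tilt z [0.001 0.   ]
```

View pics/y.png

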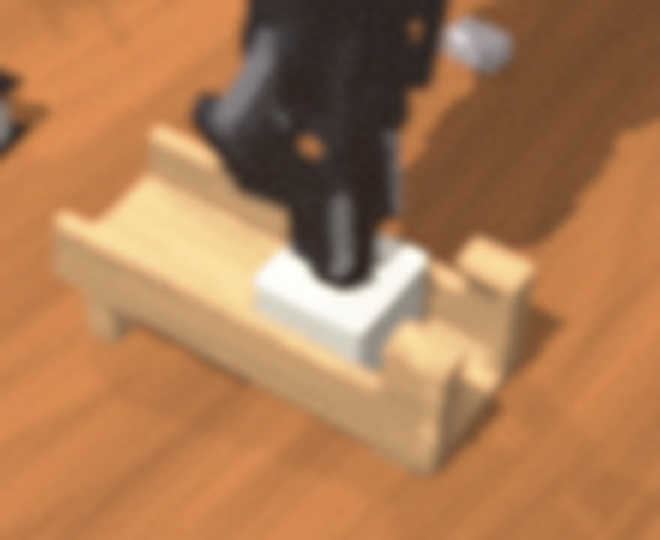

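>>> carry_out --series "0.5 0 -0.07 0 0; 0 0 -0.3 0 0; 0 0 -1 0 0; 0 0 -2 0 0; 0 0 -4 0 0; 0 0 -4 0 0; 0 0 0 0 0" --grip_force 40

```text
clock: 28.38
tcp_pos: [0.4846, 0.3436, 0.1931]
orientation: [-3.132, -0.172, -0.011]
contact_force: [-0.1, -1.0, -0.9]
grip_width: 0.024
```

```bash
python3 go.py .57 .10 .18 97.9
python3 - <<'E'
from ov import *
p=eyes.grab_frame("side"); cv2.imwrite("pics/z.png",cv2.resize(p["color"][180:290,170:280],None,fx=5,fy=5,interpolation=2))
E
```

```text
t 28.38 tcp [0.4846 0.3436 0.1931] w 0.024 F [-0.1 -1.  -0.9]
toolx [0.994 0.109 0.007] jaw deg -83.7 tilt z [0.007 0.005]
yaw -0.028
shift cm after yaw [ 5.1  25.31  1.25]
```

View pics/z.png

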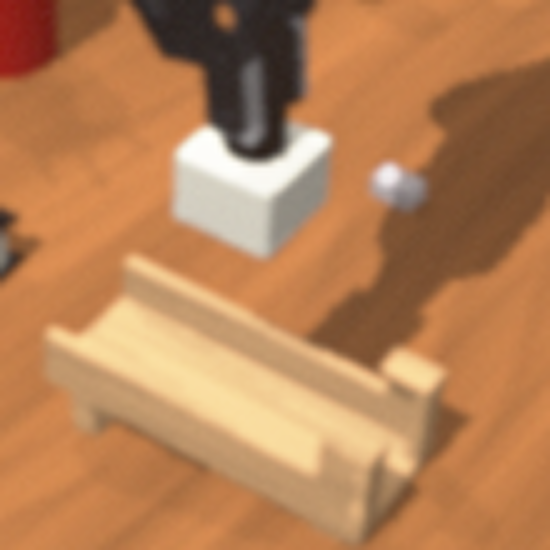

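>>> carry_out --series "0.8 4 0 -0.028 0; 0.8 5 0 0 0; 0.8 5 0 0 0; 0.8 5 0 0 0; 0.8 5 0 0 0; 0.8 3.3 3 0 0; 0 0 5 0 0; 0 0 2 0 0"

```text
clock: 29.42
tcp_pos: [0.564, 0.0761, 0.0846]
orientation: [3.133, 0.214, -0.009]
contact_force: [0.2, -0.5, -1.0]
grip_width: 0.0245
```

```bash
python3 go.py .57 .08 .06 97.9
python3 - <<'E'
from ov import *
p=eyes.grab_frame("side"); cv2.imwrite("pics/aa.png",cv2.resize(p["color"][150:260,210:320],None,fx=5,fy=5,interpolation=2))
E
```

```text
t 29.43 tcp [0.564  0.0761 0.0846] w 0.0245 F [ 0.2 -0.5 -1. ]
toolx [ 0.991  0.136 -0.006] jaw deg -82.2 tilt z [-0.006 -0.001]
yaw -0.001
shift cm after yaw [ 0.66 -0.31  2.46]
```

View pics/aa.png

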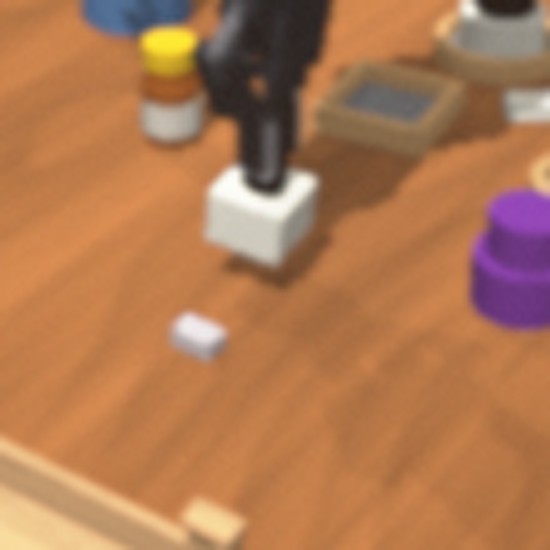

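>>> carry_out --series "0 0 1 0 0; 0 0 0.8 0 0; 0 0 0.3 0 0; 0 0 0.2 0 0; 0 0 0.1 0 0; 0 0 0 0 0" --grip_force 20

```text
clock: 30.22
tcp_pos: [0.5667, 0.0777, 0.0644]
orientation: [3.134, 0.216, 0.001]
contact_force: [-0.4, 0.2, -1.9]
grip_width: 0.0244
```

>>> carry_out --series "0 0 0.2 0 0; 0 0 0.1 0 0; 0 0 0.1 0 0; 0 0 0.1 0 0; 0 0 0 0 0"

```text
clock: 30.85
tcp_pos: [0.5666, 0.0776, 0.0591]
orientation: [3.134, 0.216, -0.0]
contact_force: [-0.3, 0.1, -0.7]
grip_width: 0.0243
```

>>> carry_out --series "0 0 0.1 0 0; 0 0 0.1 0 0; 0 0 0.05 0 0; 0 0 0 0 0"

```text
clock: 31.35
tcp_pos: [0.5681, 0.0779, 0.0582]
orientation: [-3.134, -0.216, -0.005]
contact_force: [0.3, -0.3, 9.9]
grip_width: 0.0248
```

>>> carry_out --series "0 0 0.1 0 0; 0 0 0.1 0 0; 0 0 0 0 0"

```text
clock: 31.72
tcp_pos: [0.5697, 0.0782, 0.0575]
orientation: [-3.134, -0.216, -0.01]
contact_force: [0.2, -1.6, 15.2]
grip_width: 0.0244
```

```bash
python3 go.py .57 .08 .06 97.9
python3 - <<'E'
from ov import *
p=eyes.grab_frame("side"); cv2.imwrite("pics/ab.png",cv2.resize(p["color"][170:230,230:290],None,fx=8,fy=8,interpolation=2))
E
```

```text
t 31.73 tcp [0.5697 0.0782 0.0575] w 0.0244 F [ 0.2 -1.6 15.2]
toolx [0.991 0.137 0.006] jaw deg -82.1 tilt z [0.006 0.001]
yaw -0.0
shift cm after yaw [ 0.05 -0.17 -0.25]
```

View pics/ab.png

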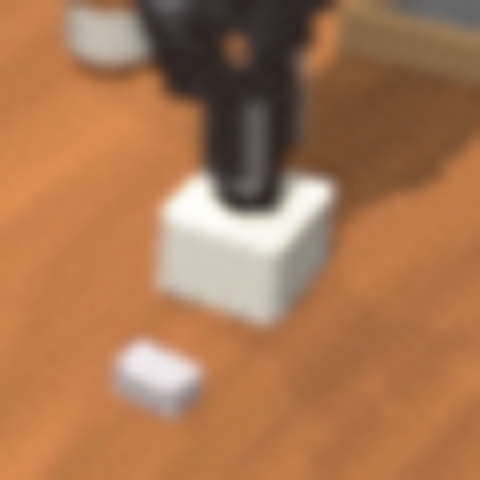

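>>> carry_out --series "0 0 -0.1 0 0; 0 0 0 0 0.35; 0 0 0 0 0.6; 0 0 0 0 0.9; 0 0 0 0 1; 0 0 0 0 1"

```text
clock: 32.52
tcp_pos: [0.5665, 0.0776, 0.0556]
orientation: [3.134, 0.216, -0.0]
contact_force: [0.3, 0.7, -0.0]
grip_width: 0.0852
```

```bash
python3 go.py .57 .08 .06 97.9
python3 - <<'E'
from ov import *
p=eyes.grab_frame("side"); cv2.imwrite("pics/ac.png",cv2.resize(p["color"][160:230,220:290],None,fx=8,fy=8,interpolation=2))
X=r.get_obs()["tcp_pos"]
ov("pics/ad.png",[(ring(.046,.046),[X[0],X[1],.138],.034,(0,255,0)),(ring(.046,.046),[X[0],X[1],.138],0,(0,255,0)),(ring(.026,.026,rnd=1),[X[0],X[1],0],.068,(255,0,255))])
E
```

```text
t 32.52 tcp [0.5665 0.0776 0.0556] w 0.0852 F [ 0.3  0.7 -0. ]
toolx [ 0.991  0.137 -0.   ] jaw deg -82.1 tilt z [-0. -0.]
yaw -0.0
shift cm after yaw [ 0.38 -0.19 -0.44]
```

View pics/ac.png

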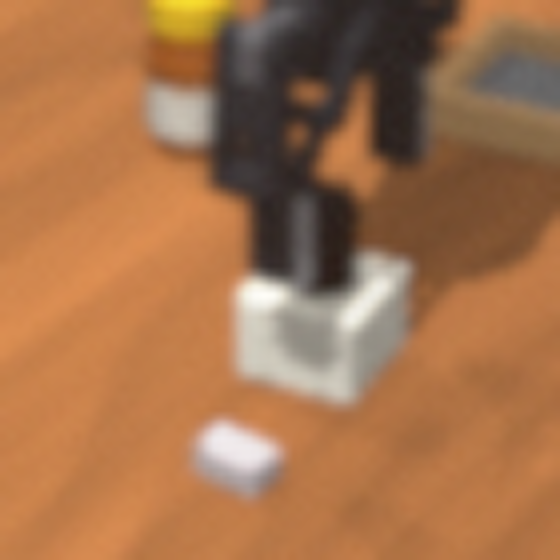

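View pics/ad.png

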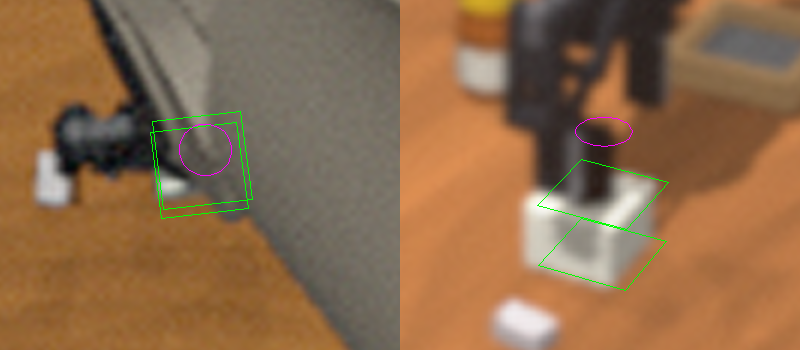

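>>> carry_out --series "0 0 -2 0 1; 0 0 -4 0 1; 0 6 -4 0 1; 0 6 0 0 1; 0 6 0 0 1; 0 6 0 0 1"

```text
clock: 33.42
tcp_pos: [0.599, -0.1541, 0.1524]
orientation: [3.134, 0.217, 0.003]
contact_force: [0.4, 0.9, -0.3]
grip_width: 0.0854
```

Run:
```python
from ov import *
def dark(u): return (u.max(2)<105)
I=[]
for n in("top","side"):
    p=eyes.grab_frame(n)
    X0=[.567,.080,.138]
    try:
        print(n,fit(p,dark,lambda p,X:cap(p,X,.026,.034,.068),X0,False,6))
    except Exception as e: print(n,e)
    print(fit(p,white,lambda p,X:box(p,X,.046,.046,0,.034),X0,True,16))
    c=cv2.resize(p["color"],None,fx=6,fy=6,interpolation=2)
    for q in (box(p,X0,.046,.046,0,.034),cap(p,X0,.026,.034,.068)): cv2.polylines(c,[np.round((q+.5)*6).astype(int)],True,(0,255,0),1)
    u=(proj(p,np.array([.567,.08,.03]))*6).astype(int); I.append(c[u[1]-150:u[1]+150,u[0]-150:u[0]+150])
cv2.imwrite("pics/ae.png",np.hstack(I)); print(r.get_obs()["clock"])
```

```text
top (array([572.3,  79.8]), np.float64(0.256))
(array([575.6,  79.8,   7.9]), np.float64(0.287))
side (array([576.6,  77.5]), np.float64(0.318))
(array([572.3,  81.2,  11.2]), np.float64(0.168))
33.525
```

View pics/ae.png

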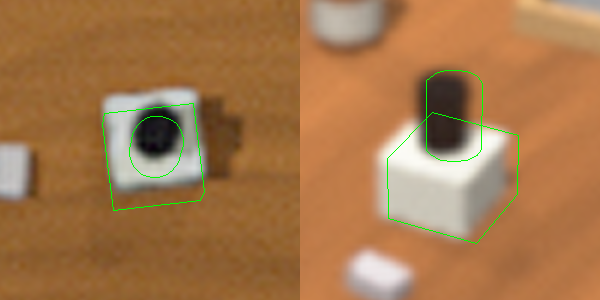

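```bash
python3 go.py .574 .079 .15 97.9
```

```text
t 33.52 tcp [ 0.5983 -0.1622  0.1517] w 0.085 F [-0.5 -0.  -0.4]
toolx [0.992 0.126 0.001] jaw deg -82.8 tilt z [ 0.001 -0.005]
yaw -0.012
shift cm after yaw [  0.91 -24.22   0.05]
```

>>> carry_out --series "0 -5 0 0 1; 0.3 -6 0 0 1; 0.3 -6 0 0 1; 0.3 -5 0 0 1; 0 -2 0 0 1; 0 0 3 0 1; 0 0 3 0 1; 0 0 0 0 1"

```text
clock: 34.52
tcp_pos: [0.573, 0.0854, 0.0891]
orientation: [3.133, 0.215, -0.006]
contact_force: [0.5, -0.2, 0.1]
grip_width: 0.0852
```

```bash
python3 go.py .574 .079 .05 97.9
python3 - <<'E'
from ov import *
p=eyes.grab_frame("side"); cv2.imwrite("pics/af.png",cv2.resize(p["color"][140:230,210:300],None,fx=6,fy=6,interpolation=2))
E
```

```text
t 34.52 tcp [0.573  0.0854 0.0891] w 0.0852 F [ 0.5 -0.2  0.1]
toolx [ 0.991  0.136 -0.004] jaw deg -82.2 tilt z [-0.004 -0.001]
yaw -0.001
shift cm after yaw [0.03 0.64 3.92]
```

View pics/af.png

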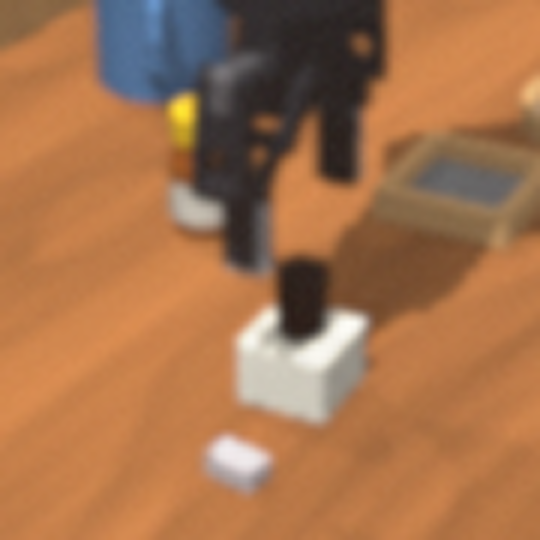

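>>> carry_out --series "0 0.5 0 0 1; 0 0 2 0 1; 0 0 1.3 0 1; 0 0 0.5 0 1; 0 0 0 0 0.4; 0 0 0 0 0; 0 0 0 0 0; 0 0 0 0 0" --grip_force 35

```text
clock: 35.58
tcp_pos: [0.5754, 0.0817, 0.0527]
orientation: [3.134, 0.216, 0.001]
contact_force: [0.5, 0.0, 1.4]
grip_width: 0.0253
```

>>> carry_out --series "0 0 0 0 0; 0 0 -0.5 0 0; 0 0 -2 0 0; 0 0 -4 0 0; 0 0 -4 0 0; 0 0 0 0 0"

```text
clock: 36.33
tcp_pos: [0.5776, 0.0827, 0.1621]
orientation: [-3.133, -0.216, -0.012]
contact_force: [0.2, 0.5, -1.7]
grip_width: 0.0252
```

```bash
python3 go.py .604 -.125 .13 97.9
python3 - <<'E'
from ov import *
X=r.get_obs()["tcp_pos"];zb=X[2]-.0527
ov("pics/ag.png",[(ring(.046,.046),[X[0],X[1],.138],zb+.034,(0,255,0)),(ring(.046,.046),[X[0],X[1],.138],zb,(0,255,0))])
E
```

```text
t 36.33 tcp [0.5776 0.0827 0.1621] w 0.0252 F [ 0.2  0.5 -1.7]
toolx [0.99  0.137 0.008] jaw deg -82.1 tilt z [0.008 0.001]
yaw -0.0
shift cm after yaw [-0.26 20.94  3.2 ]
```

View pics/ag.png

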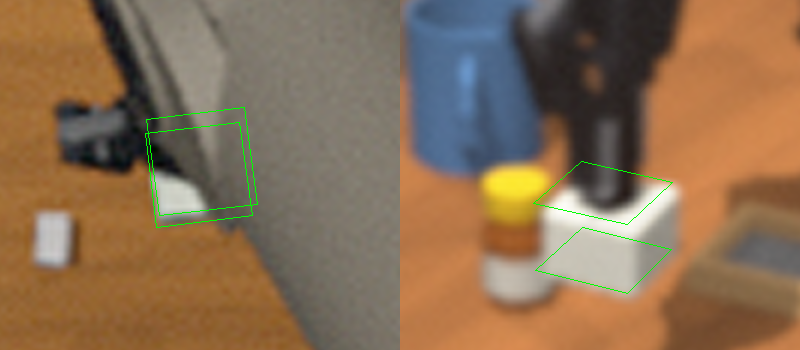

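>>> carry_out --series "0 4 0 0 0; 0 5 0 0 0; 0 5 0 0 0; 0 4 0 0 0; -0.2 2.2 0 0 0; 0 0.5 2 0 0; 0 0 3 0 0; 0 0 0 0 0"

```text
clock: 37.42
tcp_pos: [0.5985, -0.1215, 0.1034]
orientation: [-3.131, -0.219, 0.012]
contact_force: [-0.1, -0.1, -1.3]
grip_width: 0.0248
```

```bash
python3 go.py .604 -.125 .0587 97.9
python3 - <<'E'
from ov import *
X=r.get_obs()["tcp_pos"];zb=X[2]-.0527
ov("pics/ah.png",[(ring(.046,.046),[X[0],X[1],.138],zb+.034,(0,255,0)),(ring(.046,.046),[X[0],X[1],.138],zb,(0,255,0)),(ring(.062,.062),[.604,-.125,.138],.018,(255,0,0))])
E
```

```text
t 37.42 tcp [ 0.5985 -0.1215  0.1034] w 0.0248 F [-0.1 -0.1 -1.3]
toolx [ 0.99   0.139 -0.007] jaw deg -82.0 tilt z [-0.008  0.002]
yaw 0.002
shift cm after yaw [0.53 0.43 4.46]
```

View pics/ah.png

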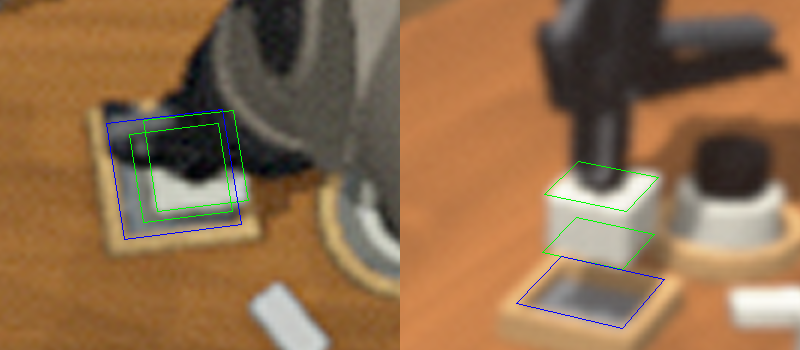

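>>> carry_out --series "0.3 0.3 1 0 0; 0 0 1 0 0; 0 0 0 0 0; 0 0 0 0 0"

```text
clock: 38.02
tcp_pos: [0.605, -0.126, 0.0875]
orientation: [-3.134, -0.216, -0.0]
contact_force: [-0.1, 0.1, -1.7]
grip_width: 0.0246
```

```bash
python3 go.py .604 -.125 .0587 97.9
python3 - <<'E'
from ov import *
ov("pics/ai.png",[])
E
```

```text
t 38.02 tcp [ 0.605  -0.126   0.0875] w 0.0246 F [-0.1  0.1 -1.7]
toolx [0.991 0.137 0.   ] jaw deg -82.1 tilt z [0. 0.]
yaw -0.0
shift cm after yaw [-0.08 -0.12  2.88]
```

View pics/ai.png

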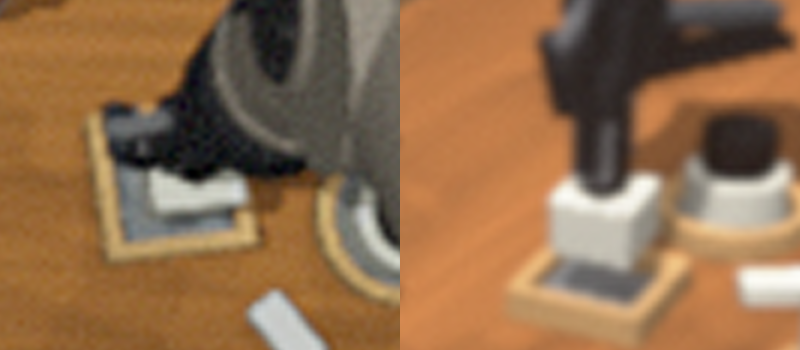

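>>> carry_out --series "0.2 0.1 0.8 0 0; 0 0 0.8 0 0; 0 0 0.6 0 0; 0 0 0.3 0 0; 0 0 0 0 0"

```text
clock: 38.75
tcp_pos: [0.6069, -0.1267, 0.0621]
orientation: [-3.134, -0.216, 0.001]
contact_force: [0.4, -0.7, -0.6]
grip_width: 0.0251
```

>>> carry_out --series "0 0 0.15 0 0; 0 0 0.1 0 0; 0 0 0.1 0 0; 0 0 0 0 0"

```text
clock: 39.25
tcp_pos: [0.607, -0.1268, 0.0588]
orientation: [3.134, 0.216, -0.0]
contact_force: [-0.4, 0.2, -2.2]
grip_width: 0.0249
```

>>> carry_out --series "0 0 0.1 0 0; 0 0 0.05 0 0; 0 0 0 0 0"

```text
clock: 39.62
tcp_pos: [0.6075, -0.127, 0.0586]
orientation: [3.134, 0.216, 0.001]
contact_force: [-3.1, 0.1, 7.8]
grip_width: 0.0247
```

```bash
python3 go.py .604 -.125 .0587 97.9
python3 - <<'E'
from ov import *
ov("pics/aj.png",[])
E
```

```text
t 39.62 tcp [ 0.6075 -0.127   0.0586] w 0.0247 F [-3.1  0.1  7.8]
toolx [0.991 0.137 0.001] jaw deg -82.1 tilt z [ 0.001 -0.001]
yaw -0.0
shift cm after yaw [-0.32 -0.24 -0.01]
```

View pics/aj.png

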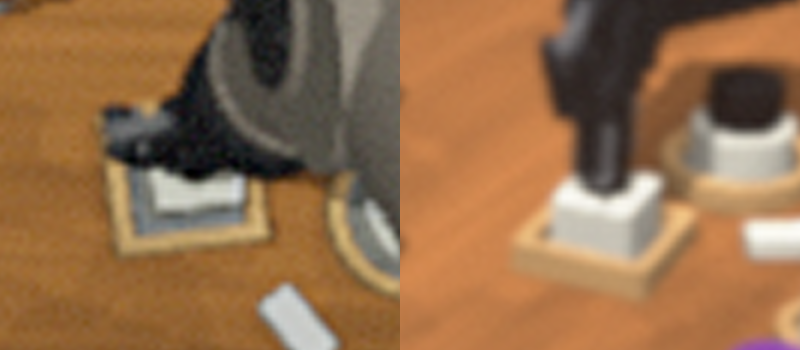

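On the well floor, at the expected height. Releasing and backing away.

>>> carry_out --series "0 0 0 0 0.2; 0 0 0 0 0.6; 0 0 0 0 1; 0 0 0 0 1; 0 0 -2 0 1; 0 0 -5 0 1; 0 0 -5 0 1; 0 0 0 0 1"

```text
clock: 40.72
tcp_pos: [0.6104, -0.1269, 0.1836]
orientation: [3.132, 0.216, 0.015]
contact_force: [0.3, -0.0, -0.8]
grip_width: 0.0855
```

>>> carry_out --series "0 -5 0 0 1; 0 -5 0 0 1; 0 -5 0 0 1; 0 -5 0 0 1; 0 -5 0 0 1; 0 -5 0 0 1; 0 0 0 0 1; 0 0 0 0 1"

```text
clock: 41.72
tcp_pos: [0.5657, 0.1698, 0.1773]
orientation: [3.133, 0.216, -0.001]
contact_force: [0.1, -0.7, -0.0]
grip_width: 0.0854
```

Run:
```python
from ov import *
I=[]
for n in("top","side"):
    p=eyes.grab_frame(n)
    a=p["color"][140:260,270:400] if n=="top" else p["color"][120:240,230:360]
    I.append(cv2.resize(a,(400,369),interpolation=2))
    for q in("ink_square","ink_oblong","ink_round","ink_slim","medicine"):
        d=spotter.mark_of(p,q); print(n,q,[(np.round(ray(p,e["uv"],0 if q=="medicine" else .006),3).tolist(),round(e["confidence"],2)) for e in d[:2]])
cv2.imwrite("pics/ak.png",np.hstack(I)); print(r.get_obs()["clock"],r.get_obs()["tcp_pos"])
```

```text
top ink_square [([0.613, -0.123, 0.006], 0.82)]
top ink_oblong [([0.464, -0.277, 0.006], 0.64)]
top ink_round [([0.582, -0.239, 0.006], 0.88)]
top ink_slim [([0.461, -0.093, 0.006], 0.43), ([0.473, -0.276, 0.006], 0.2)]
top medicine [([0.707, -0.025, 0.0], 0.75)]
side ink_square [([0.608, -0.12, 0.006], 0.79), ([0.702, -0.011, 0.006], 0.75)]
side ink_oblong [([0.463, -0.263, 0.006], 0.5), ([0.453, -0.11, 0.006], 0.48)]
side ink_round [([0.43, 0.039, 0.006], 0.89), ([0.582, -0.231, 0.006], 0.79)]
side ink_slim [([0.454, -0.091, 0.006], 0.75)]
side medicine [([0.707, -0.026, 0.0], 0.73)]
42.325 [0.56589534 0.17031624 0.17737007]
```

View pics/ak.png

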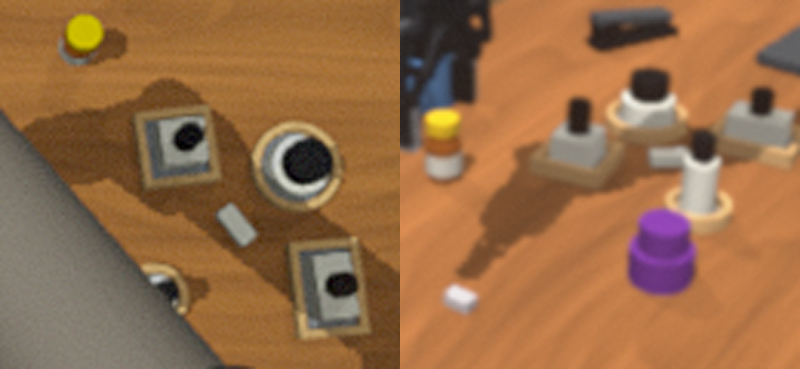

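Run:
```python
from bench import r
print(r.hand_in())
```

```text
the job is handed in; nothing more can be done
None
```

All four white ink bottles are in the stands that match them, and I handed the job in at about 42 s of the 96 s allowed.

- **Round, slim and oblong bottles:** I gripped each by its cap, lowered it until it just touched the well floor, then let go.
- **Square bottle:** I nudged it about 36 mm up the chute floor, clear of the lips, and lifted it out. It was still leaning with the slope, so I set it flat on the desk first, gripped it again upright, and put it in the square stand.

**Last checks:**
- **Seating:** both pictures show every bottle upright inside its rim. When each touched down, its base measured about 6 mm above the desk, which is the well floor height.
- **Medicine bottle:** its last position matches where it started, at about (0.707, -0.026). The side camera's first reading differed by about 2 cm, but that one had low confidence.
- **Purple look-alike:** I never touched it, and it still shows in its place in the last side picture.
- **Disagreements:** the two cameras differ by up to about 14 mm on the final positions. The side camera also took other things for ink bottles, such as the medicine bottle for the square one and the purple look-alike for the round one. I went by the pictures there.

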